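# Lock a teat cup shell into the liner-fitting stand

## Robot

A 6-joint arm with a two-finger parallel gripper is mounted at the origin on a cart in front of the work surface, level with it; the furniture and walls round the work are solid. World frame = base frame: x ahead of the robot, y to its left, z up, the work surface at z = 0. Lengths are in m, angles in rad, forces in N, time in s.
With the tool pointing down it reaches from about 0.375 to 0.975 m from the base axis. Payload 3.8 kg.
Tool frame: the origin (TCP) lies on the mounting face of the last link; the fingertips stand 173 mm ahead of it and the grasp point (between the pads) lies 155 mm ahead of it (ctrl.grip_depth is the distance from the TCP to the grasp point, in m); z points along the fingers, y is the direction in which the jaws open and shut (so a half turn about z gives the same grasp; the last joint's range is limited). The gripper opens to 85 mm and grips with 20 to 120 N. Pads are 22 mm wide; open, the fingers measure 114 mm over their backs; the gripper's body (76 mm by 85 mm) begins 54 mm behind the grasp point. The pads swing forward as they close: fully open they stand 13 mm farther back than shut.
Start: joints at [-1.156, 0.264, 1.604, -0, 1.274, -0.037], TCP at [0.295, -0.607, 0.405] pointing down, gripper open.
Joint ranges: [-2.63, 2.63], [-0.94, 2.18], [0.31, 2.57], [-1.31, 4.45], [0, 2.66], [-2.55, 2.55]. Speed limits (rad/s): [2.57, 2.57, 3.14, 3.14, 3.14, 3.14].

## Interface

Orientations are given as a rotation vector (axis times angle).
In Python, from bench import ctrl, camera gives the robot as it stands.
- The arm moves only by the shell command python3 -m inch 'ROWS' [FORCE]. ROWS is JSON, a list that holds one entry, the list of rows, each a list of 5 numbers: the closure, from 0 (fully open) to 1 (shut), then the shift along the world's x, y, z in m, then the turn about the world's z in rad. A call has 1 to 12 rows; each row shifts and turns the pose as measured when the row begins; what a row does not reach is not made up. A row lasts 1/10 s, in which the tool goes at most 50 mm and 8.59 degrees, less where a joint would pass 70% of its speed; a pose out of reach is approached as far as the arm can. A call is refused whole if a number of a shift passes 0.05 or a number of a turn 0.15, either way. A call with a gripper value outside its range is refused whole. The fingers move at their own pace and stop on an object; FORCE is the grip in N (left out, the last holds). Time passes only in rows, so rows that do not move let the fingers close. It gives the time, the measured TCP pose, the force and the opening at its end, in the units of the state.
- ctrl.get_state(): the state, without advancing time (a new reading comes with each control period).
- camera(name): name is "side" or "top"; returns a dict with "color" (400x640x3 uint8, red, green, blue), "depth" (400x640 float32, m along the optical axis (not along the pixel's ray), 0 where there is no reading), "camera_matrix" (3x3 intrinsics, pixels), "extrinsics" (4x4, takes a point from camera to world coordinates). Camera axes: x right, y down, z forward; pixel columns grow to the right and rows downward; lengths in m; the calibration is good to about 2 mm. A picture is of the moment at which its call begins.
- ctrl.finish_job(): hands the job in, once; it reports no verdict.
The state is a dict: "clock": time; "qpos": joint angles; "qvel": joint speeds; "effort": joint torques, N m; "tcp_pos": TCP position; "tool_rot": TCP orientation; "ft_force": force on the tool from outside, world axes, zero at the start; "wrist_torque": the same for the moment, N m; "opening": finger opening in m.
Only numpy, scipy, OpenCV 4.12 (cv2) and the standard library are available. Lean on these libraries where they do the work, as an engineer would, in place of code of your own. Each camera call takes 0.05 s, during which the arm holds its last target.

## Task

Lift the bare steel teat cup shell out of the wooden rack and lay it in the sloping cradle of the liner-fitting stand, nipple end uppermost and its open mouth down against the small steel lip, and let go of it. Then raise the lever's spring collar out of its notch, swing the lever over so that the clamp comes down on the shell, and leave the collar dropped fully home in the other notch. Leave the assembled cup and everything else where it is.

Things in the scene. Friction and masses are not known exactly. Their poses are not given: they have to be found in the camera images.
- shell_mid (a point): Bare steel teat cup shell: cylinder 58 mm across, domed end with a small bent nipple, 194 mm long in all (straight from the mouth to about 145 mm), 0.14 kg. Lies level in either trough of the rack, axis 56 mm above the deck, 25 mm free on both sides. Point: on its axis, 97 mm from the open mouth. z axis: along the shell from mouth to nipple end (at the start away from the robot).
- shell: The same shell; origin at the centre of its open mouth, z axis along the shell to the nipple end.
- rack: Wooden board 150 x 214 x 14 mm, fixed, with two aluminium V troughs 140 mm long, 116 mm apart, along its x axis; shell in one, assembled cup in the other, mouths 82 mm to the robot's side of its centre. Trough edges lie 18 mm or more below the shell's axis, 28 mm to each side. Origin: centre of the underside.
- cradle: Fixed cradle of the stand: V of two steel flats, 134 mm long, sloping 28 degrees up away from the robot. Origin: where the centre of the shell's mouth is when home (face of the lip). x axis: up the slope, along a shell lying home; z: square to the slope, leaning 28 degrees to the robot; y: level, to the left. The flats lie 15 mm or more below the shell's axis, within 28 mm each side.
- shell_seat (a point): Point fixed in the cradle, at x = 97 mm in its frame: where shell_mid is when the shell lies home. Axes as the cradle's. The lip is a steel tab 40 mm wide that catches only the lowest part of the mouth's rim (it ends 18 mm below the axis). Friction may hold the shell where it is laid, so lay it with its mouth within 10 mm of the lip. The sloped plate is 45 mm below the axis.
- lever_pivot (a point): Pivot of the clamp lever, at x = 42, y = -106, z = 15 mm in the cradle's frame (right of the shell); the pivot axis is parallel to the cradle's x axis. Steel notched quadrants of 68 mm radius stand on both sides of the lever, 34 mm over their outer faces.
- clamp_lever (a joint): Lever angle, rad: 0 = open, leaning 36 degrees from the cradle's z axis to its -y side; 1.082 = shut, leaning 26 degrees to the +y side; 0.025 play in a notch, stops at -0.022 and 1.104. Rod 147 mm long from the pivot. Its jaw arm, 58 degrees left of the rod, 107 mm long, comes down on top of the shell 42 mm from the mouth; open, it stands clear to the right. Stays where left (0.12 N m).
- lock_collar (a joint): How far the lock collar is raised along the lever, m: 0 = home, its cross pin in a notch, lever locked; above 0.009 the pin clears the notch; 0.016 = highest. A spring pushes it down with 5 N at 0, 8 N at 0.016. Between the notches the pin rides on the quadrants' rim (collar about 0.008 up); let go over a notch it snaps home.
- collar_grip (a point): Middle of the collar's ribbed aluminium grip, on the rod's axis, 106 mm from the pivot when home; rises with the collar. z axis: along the rod, away from the pivot; x: along the pivot axis. Grip 36 mm across, 31 mm long, under a flange 46 mm across; the rod ends 41 mm above this point, the quadrants' rim is 38 mm below. Fingers closing along x clear jaw and quadrants.
- clamp_pad: Rubber pad, 28 mm across, at the end of the lever's jaw, on a sprung plunger with 10 mm travel (2 to 7 N); a shell in the cradle pushes it in about 5 mm when the lever is shut. Origin: centre of its face; z axis points away from what it presses on.
- cup_mid (a point): Assembled teat cup in the rack's other trough: steel body 54 mm across with black rubber at both ends, 302 mm long, so longer than the bare shell. Point: on its axis, 100 mm from its mouth. Not to be moved.
- tap: Ball tap with a lever, 40 x 145 x 64 mm, on the deck right of the stand. Origin: centre of its underside. Bystander.
- bottle: Squeeze bottle with a pointed cap, 56 mm across and 150 mm high, towards the back between rack and stand. Origin: centre of its underside. Bystander.

How it is judged:
By the outcome, as a careful person would: the job done as asked, in the order asked, and still so for the second after the job is handed in, with the robot touching nothing.
It also fails if it takes over 51 s, if anything falls off the work surface, if the arm or the gripper's body presses on something with over 40 N, if the wrist force passes 120 N, or if a joint passes its speed limit or range.

## Working session

There is one attempt and no reset: what is moved stays moved. The work goes in short steps, Python scripts to look and compute and a shell command to move; the robot and the scene stay as the last step left them, time stands still between calls to the robot, and variables do not carry over. Pictures are saved under pics/ and viewed, and the job is handed in when it is done.

```bash
ls; mkdir -p pics
cat > h.py <<'E'
import numpy as np,cv2
from bench import ctrl,camera
def snap(n,tag):
    c=camera(n); cv2.imwrite(f'pics/{tag}.png',c['color'][:,:,::-1]); np.savez(f'/tmp/{tag}.npz',**c); return c
def cloud(c):
    d=c['depth'];K=c['camera_matrix'];v,u=np.indices(d.shape)
    p=np.stack([(u-K[0,2])/K[0,0]*d,(v-K[1,2])/K[1,1]*d,d],-1)
    return p@c['extrinsics'][:3,:3].T+c['extrinsics'][:3,3]
E
python3 - <<'E'
from h import *
for n in('side','top'):
    c=snap(n,n+'0'); print(n,c['camera_matrix'].round(1).tolist(),c['extrinsics'].round(3).tolist())
print(ctrl.get_state(),ctrl.grip_depth)
E
```

```text
pics
side [[498.7, 0.0, 326.1], [0.0, 498.7, 204.1], [0.0, 0.0, 1.0]] [[0.999, 0.032, -0.015, 0.611], [0.033, -0.669, 0.743, -1.177], [0.014, -0.743, -0.67, 1.139], [0.0, 0.0, 0.0, 1.0]]
top [[376.6, 0.0, 313.8], [0.0, 376.6, 200.4], [0.0, 0.0, 1.0]] [[-0.016, -0.997, 0.082, 0.471], [-1.0, 0.016, -0.001, -0.034], [-0.0, -0.082, -0.997, 1.455], [0.0, 0.0, 0.0, 1.0]]
{'clock': 0.1, 'qpos': array([-1.15588521e+00,  2.64683741e-01,  1.60523548e+00, -1.09070796e-05,
        1.27368588e+00, -3.68913913e-02]), 'qvel': array([ 6.68067385e-04,  1.42428456e-04, -1.55145946e-03, -5.31451090e-05,
        1.51993218e-03,  1.13692015e-03]), 'effort': array([ 9.67207711e-05, -5.16707432e+01, -3.68590772e+01, -1.27748676e-04,
        6.36379104e-03,  8.79188093e-06]), 'tcp_pos': array([ 0.29457595, -0.60699187,  0.40348322]), 'tool_rot': array([-3.05984741e+00, -7.03231620e-01,  6.09637949e-04]), 'ft_force': array([ 0.02212425, -0.08673791, -0.32030311]), 'wrist_torque': array([-0.03784968,  0.01451591,  0.00391424]), 'opening': 0.08538639292920111} 0.1547
```

View pics/side0.png

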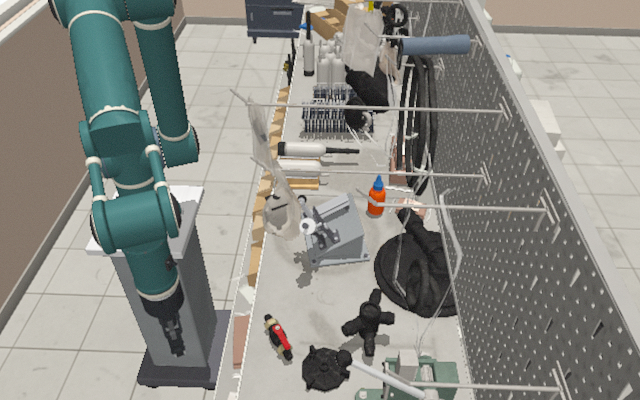

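View pics/top0.png

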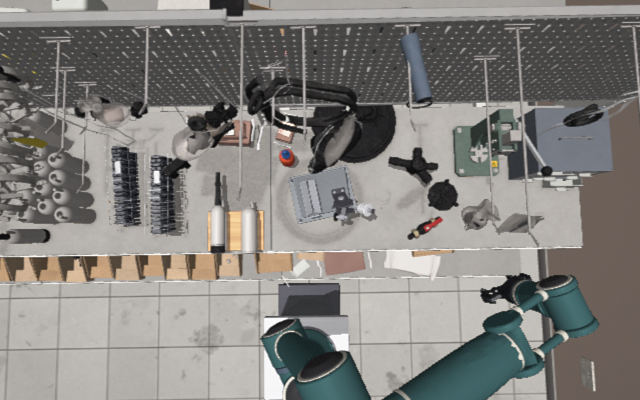

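Run:
```python
from h import *
a=cv2.imread('pics/top0.png')[100:270,190:460]; cv2.imwrite('pics/t0c.png',cv2.resize(a,None,fx=2.9,fy=2.9,interpolation=cv2.INTER_CUBIC))
a=cv2.imread('pics/side0.png')[80:300,220:500]; cv2.imwrite('pics/s0c.png',cv2.resize(a,None,fx=2.7,fy=2.7,interpolation=cv2.INTER_CUBIC))
for n in('top',):
    P=cloud(np.load(f'/tmp/{n}0.npz'))
    # height map visualised
    z=P[...,2]; im=cv2.applyColorMap(np.clip(z/0.6*255,0,255).astype(np.uint8),cv2.COLORMAP_JET)[90:270,150:470]
    cv2.imwrite('pics/tz0.png',cv2.resize(im,None,fx=2.5,fy=2.5,interpolation=cv2.INTER_NEAREST))
```

```text
(no output)
```

View pics/t0c.png

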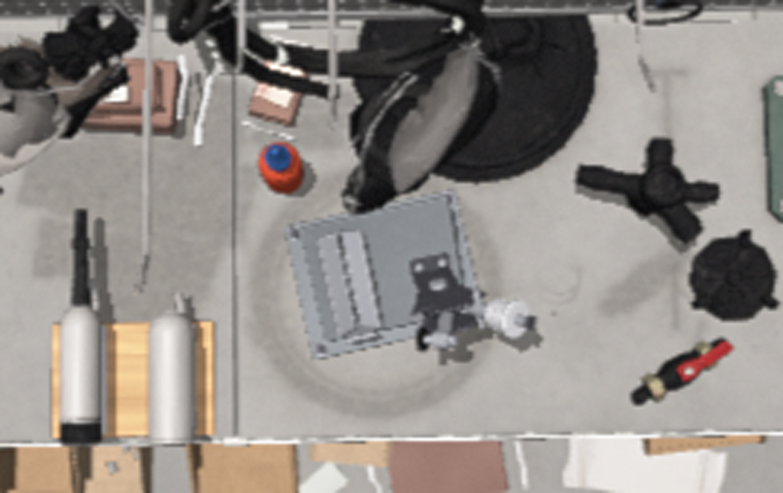

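View pics/s0c.png

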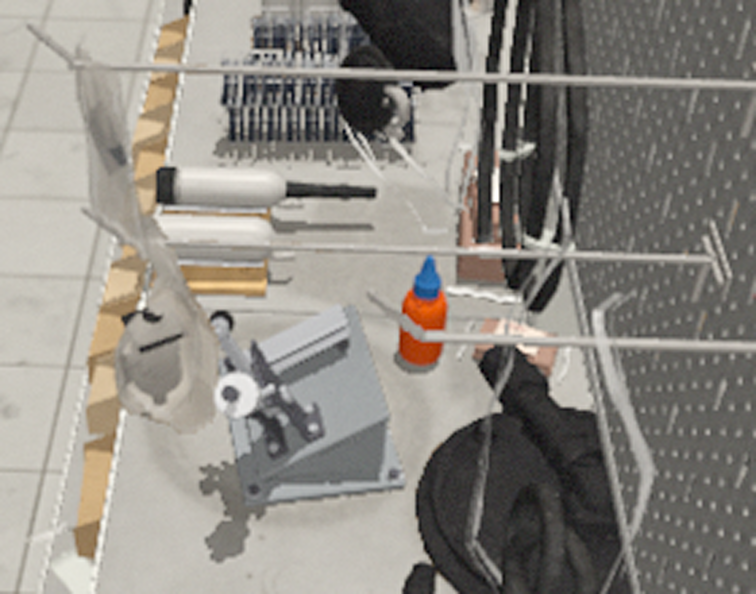

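View pics/tz0.png

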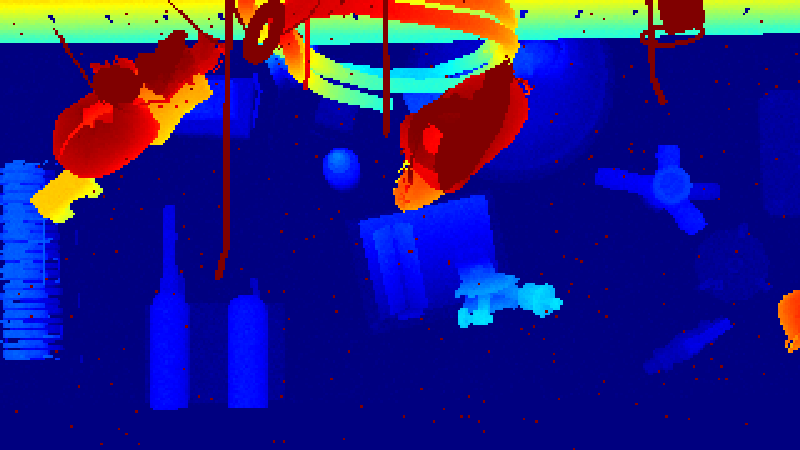

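```bash
python3 - <<'E'
from h import *
c=np.load('/tmp/top0.npz');P=cloud(c)
# shell region original px: x 240-262,y 195-252
def reg(x0,x1,y0,y1): return P[y0:y1,x0:x1].reshape(-1,3)
for nm,r in(('shell',(238,262,195,252)),('cup',(205,230,200,252))):
    q=reg(*r);q=q[(q[:,2]>.055)&(q[:,2]<.1)]
    # ridge: per x bin
    print(nm,q.min(0),q.max(0))
    for x in np.arange(q[:,0].min(),q[:,0].max(),.02):
        s=q[(q[:,0]>=x)&(q[:,0]<x+.02)]
        print(round(x+.01,3),len(s),'y',s[:,1].min().round(4),s[:,1].max().round(4),'zmax',np.percentile(s[:,2],95).round(4))
q=reg(285,365,165,225)
print('deck',np.median(reg(440,460,225,240)[:,2]))
# rods & hanging heights over the area
for (u,v) in((241,150),(241,195),(304,140),(340,150),(323,160)):
    print(u,v,P[v-2:v+3,u-2:u+3].reshape(-1,3)[np.argmax(P[v-2:v+3,u-2:u+3,2])])
E
python3 - <<'E'
from h import *
c=np.load('/tmp/top0.npz');P=cloud(c)
im=cv2.imread('pics/top0.png')[160:230,280:385]
cv2.imwrite('pics/t0d.png',cv2.resize(im,None,fx=7,fy=7,interpolation=cv2.INTER_CUBIC))
E
```

```text
shell [0.40234558 0.17900193 0.05515914] [0.56098344 0.23369386 0.09293594]
0.412 96 y 0.1794 0.2337 zmax 0.0875
0.432 80 y 0.1793 0.2335 zmax 0.0866
0.452 96 y 0.179 0.2333 zmax 0.0877
0.472 80 y 0.1793 0.2334 zmax 0.0872
0.492 96 y 0.1793 0.2336 zmax 0.0873
0.512 80 y 0.179 0.2329 zmax 0.0868
0.532 92 y 0.1791 0.2329 zmax 0.0868
0.552 62 y 0.183 0.2337 zmax 0.0849
cup [0.40402735 0.29736353 0.05537397] [0.59290683 0.34947271 0.08822757]
0.414 88 y 0.2974 0.3463 zmax 0.0844
0.434 74 y 0.2974 0.3479 zmax 0.083
0.454 86 y 0.298 0.3478 zmax 0.0825
0.474 72 y 0.2977 0.3477 zmax 0.0823
0.494 87 y 0.298 0.349 zmax 0.0825
0.514 72 y 0.2981 0.3495 zmax 0.0816
0.534 87 y 0.2977 0.3482 zmax 0.0822
0.554 67 y 0.2986 0.3486 zmax 0.0814
0.574 34 y 0.3089 0.3379 zmax 0.0714
0.594 18 y 0.3131 0.3362 zmax 0.0672
deck -0.0013873448857325554
241 150 [0.62105474 0.10180502 0.75938044]
241 195 [0.53666279 0.10020745 0.77666963]
304 140 [ 0.63987529 -0.01619958  0.75247232]
340 150 [ 0.64116454 -0.08652457  0.69023826]
323 160 [ 0.62140644 -0.05948173  0.68678788]
```

View pics/t0d.png

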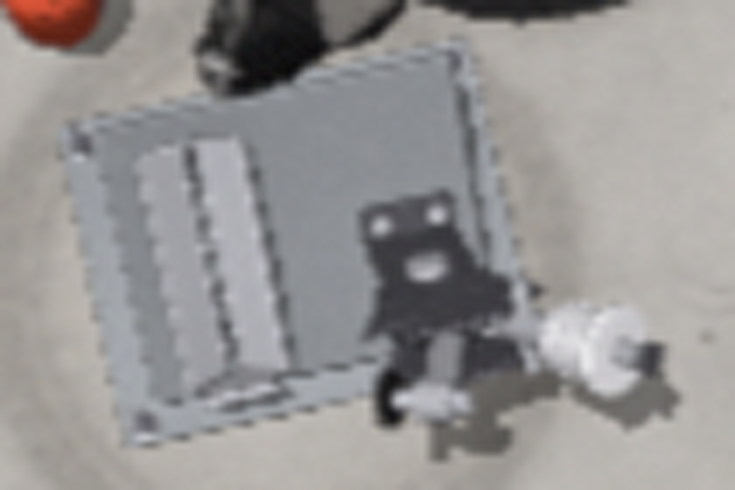

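Run:
```python
from h import *
c=np.load('/tmp/top0.npz');P=cloud(c);K=c['camera_matrix'];E=c['extrinsics']
def poly(pts):
    m=np.zeros((400,640),np.uint8); q=np.array([[280+a/7,160+b/7] for a,b in pts])
    cv2.fillPoly(m,[np.round(q).astype(int)],1); s=P[m>0]; return s
def plane(s):
    for _ in range(4):
        ce=s.mean(0);n=np.linalg.svd(s-ce)[2][2]; n*=np.sign(n[2]); d=(s-ce)@n; s=s[abs(d)<max(.002,1.5*d.std())]
    return ce,n,d.std(),len(s)
L=plane(poly([(155,165),(178,160),(212,360),(190,365)]))
R=plane(poly([(207,155),(240,150),(280,350),(240,350)]))
S=plane(poly([(280,150),(350,130),(360,190),(350,300),(305,320)]))
for n,x in zip('LRS',(L,R,S)): print(n,x[0].round(4),x[1].round(4),x[2].round(4),x[3])
print('slope of S deg',np.degrees(np.arccos(S[1][2])),'yaw',np.degrees(np.arctan2(-S[1][1],-S[1][0])))
d=np.cross(L[1],R[1]);d/=np.linalg.norm(d);d*=np.sign(d[0])
A=np.array([L[1],R[1],d]);p=np.linalg.solve(A,[L[1]@L[0],R[1]@R[0],d@((L[0]+R[0])/2)])
print('V line',p,d,'yaw',np.degrees(np.arctan2(d[1],d[0])),'slope',np.degrees(np.arcsin(d[2])), 'V angle',np.degrees(np.arccos(L[1]@R[1])))
```

```text
L [ 0.5951 -0.0076  0.0792] [-0.2791 -0.6133  0.7389] 0.001 87
R [ 0.5983 -0.0386  0.105 ] [ 0.1664 -0.9859  0.0187] 0.0042 100
S [ 0.6139 -0.0813  0.0804] [-0.0553 -0.9981  0.0286] 0.0055 122
slope of S deg 88.3624460936348 yaw 86.82772505461071
V line [ 0.61466979 -0.03665799  0.06250943] [0.87413654 0.15626498 0.45985495] yaw 10.135417275039583 slope 27.377747838556797 V angle 55.11026336990772
```

```bash
cat > fit.py <<'E'
from h import *
def poly(P,pts):
    m=np.zeros((400,640),np.uint8); q=np.array([[280+a/7,160+b/7] for a,b in pts])
    cv2.fillPoly(m,[np.round(q).astype(int)],1); s=P[m>0]; return s[(s[:,2]>.005)&(s[:,2]<.25)]
def plane(s):
    rng=np.random.default_rng(0);best=None
    for _ in range(500):
        a=s[rng.choice(len(s),3,False)];n=np.cross(a[1]-a[0],a[2]-a[0]);l=np.linalg.norm(n)
        if l<1e-9: continue
        k=abs((s-a[0])@(n/l))<.002
        if best is None or k.sum()>best.sum(): best=k
    t=s[best];ce=t.mean(0);n=np.linalg.svd(t-ce)[2][2];n*=np.sign(n[2]);return ce,n,((t-ce)@n).std(),(len(t),len(s))
E
python3 - <<'E'
from fit import *
c=np.load('/tmp/top0.npz');P=cloud(c)
L=plane(poly(P,[(155,165),(178,160),(212,360),(190,365)]))
R=plane(poly(P,[(207,155),(240,150),(280,350),(240,350)]))
S=plane(poly(P,[(290,150),(350,130),(360,190),(350,300),(315,320)]))
for n,x in zip('LRS',(L,R,S)): print(n,x[0].round(4),x[1].round(4),x[2].round(4),x[3])
print('slope S',np.degrees(np.arccos(S[1][2])),'yaw',np.degrees(np.arctan2(-S[1][1],-S[1][0])))
d=np.cross(L[1],R[1]);d/=np.linalg.norm(d);d*=np.sign(d[0])
p=np.linalg.solve(np.array([L[1],R[1],d]),[L[1]@L[0],R[1]@R[0],d@((L[0]+R[0])/2)])
print('V line',p,d,'yaw',np.degrees(np.arctan2(d[1],d[0])),'slope',np.degrees(np.arcsin(d[2])),'V',np.degrees(np.arccos(L[1]@R[1])))
# height of S point at V line
n=S[1];print('V line above plate',(p-S[0])@n)
# profile along rows of the V ridge and lip
for v in range(205,224): print(v,[tuple((P[v,u]*1000).round().astype(int)) for u in (308,312,315,318)])
E
```

```text
L [ 0.5933 -0.0077  0.0784] [-0.2943 -0.6003  0.7437] 0.0011 (89, 121)
R [ 0.5961 -0.0392  0.0786] [-0.4895  0.4178  0.7654] 0.001 (111, 177)
S [ 0.6211 -0.0827  0.063 ] [-0.4641 -0.0464  0.8846] 0.0012 (117, 218)
slope S 27.80094857672922 yaw 5.7067612512089285
V line [ 0.5987097  -0.02058735  0.07013642] [0.86863904 0.15654301 0.47006435] yaw 10.215983383513128 slope 28.038473917552498 V 62.4552061394381
V line above plate 0.013785982505369823
205 [(np.int64(568), np.int64(-14), np.int64(65)), (np.int64(570), np.int64(-29), np.int64(45)), (np.int64(569), np.int64(-40), np.int64(55)), (np.int64(568), np.int64(-51), np.int64(66))]
206 [(np.int64(565), np.int64(-14), np.int64(65)), (np.int64(566), np.int64(-29), np.int64(46)), (np.int64(565), np.int64(-40), np.int64(61)), (np.int64(564), np.int64(-51), np.int64(64))]
207 [(np.int64(561), np.int64(-14), np.int64(60)), (np.int64(562), np.int64(-28), np.int64(47)), (np.int64(561), np.int64(-40), np.int64(51)), (np.int64(561), np.int64(-51), np.int64(59))]
208 [(np.int64(558), np.int64(-14), np.int64(59)), (np.int64(558), np.int64(-28), n
[... 2228 characters left out ...]
 (np.int64(514), np.int64(-28), np.int64(9)), (np.int64(515), np.int64(-39), np.int64(-3)), (np.int64(514), np.int64(-51), np.int64(-1))]
221 [(np.int64(511), np.int64(-12), np.int64(7)), (np.int64(511), np.int64(-27), np.int64(1)), (np.int64(511), np.int64(-39), np.int64(-4)), (np.int64(511), np.int64(-51), np.int64(-4))]
222 [(np.int64(507), np.int64(-12), np.int64(-5)), (np.int64(507), np.int64(-27), np.int64(-4)), (np.int64(507), np.int64(-39), np.int64(-5)), (np.int64(507), np.int64(-51), np.int64(0))]
223 [(np.int64(503), np.int64(-12), np.int64(-1)), (np.int64(503), np.int64(-27), np.int64(-4)), (np.int64(503), np.int64(-39), np.int64(-3)), (np.int64(503), np.int64(-50), np.int64(0))]
```

```bash
cat > model.py <<'E'
from h import *
import sys
def frame(O,psi,sl=28):
    s=np.radians(sl);a=np.radians(psi)
    x=np.array([np.cos(s)*np.cos(a),np.cos(s)*np.sin(a),np.sin(s)]);y=np.array([-np.sin(a),np.cos(a),0]);return np.array(O),np.column_stack([x,y,np.cross(x,y)])
def proj(c,p):
    E=c['extrinsics'];q=(np.atleast_2d(p)-E[:3,3])@E[:3,:3];q=q@c['camera_matrix'].T;return q[:,:2]/q[:,2:]
def prims(th=0.,col=0.):
    L=[]
    for s in(1,-1): L.append([(0,s*28,-15),(134,s*28,-15)]); 
    L.append([(0,28,-15),(0,0,-33.5),(0,-28,-15)]);L.append([(134,28,-15),(134,0,-33.5),(134,-28,-15)])
    L.append([(0,20,-18),(0,-20,-18)])
    a=np.radians(36)-th
    d=np.array([0,-np.sin(a),np.cos(a)]);pv=np.array([42,-106,15.]);L.append([pv,pv+147*d])
    b=a-np.radians(58);j=np.array([0,-np.sin(b),np.cos(b)]);L.append([pv,pv+107*j])
    n=np.cross([1,0,0],d)
    for r,R in((90.5,18),(121.5,18),(124,23)):
        L.append([pv+(r+col)*d+R*(np.cos(t)*np.array([1,0,0])+np.sin(t)*n) for t in np.linspace(0,2*np.pi,25)])
    return L
def overlay(c,F,out,box,f,th=0.,col=0.):
    im=np.ascontiguousarray(c['color'][:,:,::-1]);x0,x1,y0,y1=box
    im=cv2.resize(im[y0:y1,x0:x1],None,fx=f,fy=f,interpolation=cv2.INTER_CUBIC)
    for l in prims(th,col):
        w=F[0]+np.array(l)/1000@F[1].T; q=(proj(c,w)+.5-[x0,y0])*f
        cv2.polylines(im,[np.round(q).astype(int)],False,(0,255,0),1)
    cv2.imwrite(out,im)
E
python3 - <<'E'
from model import *
from fit import *
c=np.load('/tmp/top0.npz');P=cloud(c)
L=plane(poly(P,[(155,165),(178,160),(212,360),(190,365)]))
R=plane(poly(P,[(207,155),(240,150),(280,350),(240,350)]))
O,M=frame((0,0,0),10.7)
# force normals
best=None
for nm,pl,s in(('L',L,-1),('R',R,1)):
    nc=M.T@pl[1];print(nm,'normal in cradle',nc.round(3))
be=np.radians(31.2)
A=[];b=[]
for pl,s in((L,-1),(R,1)):
    n=M@np.array([0,s*np.sin(be),np.cos(be)]);A.append(n);b.append(n@pl[0]+.029)
# lip ray: point O+M(-2,0,-18) projects to px (315,216)
E=c['extrinsics'];K=c['camera_matrix']
u=280+245/7;v=160+388/7
r=E[:3,:3]@np.array([(u-K[0,2])/K[0,0],(v-K[1,2])/K[1,1],1]);o=E[:3,3]
off=M@np.array([-.002,0,-.018])
# unknown O(3): A O=b ; (O+off-o) perpendicular component along image v
nv=np.cross(r,E[:3,0]);A.append(nv);b.append(nv@(o-off))
O=np.linalg.solve(A,b);print('O',O)
F=frame(O,10.7)
overlay(c,F,'pics/ov_t.png',(280,385,160,230),7)
s=np.load('/tmp/side0.npz');overlay(s,F,'pics/ov_s.png',(280,385,180,275),7)
E
```

```text
L normal in cradle [-0.005 -0.535  0.845]
R normal in cradle [0.003 0.501 0.865]
O [ 0.5235251  -0.03550817  0.06774151]
```

View pics/ov_t.png

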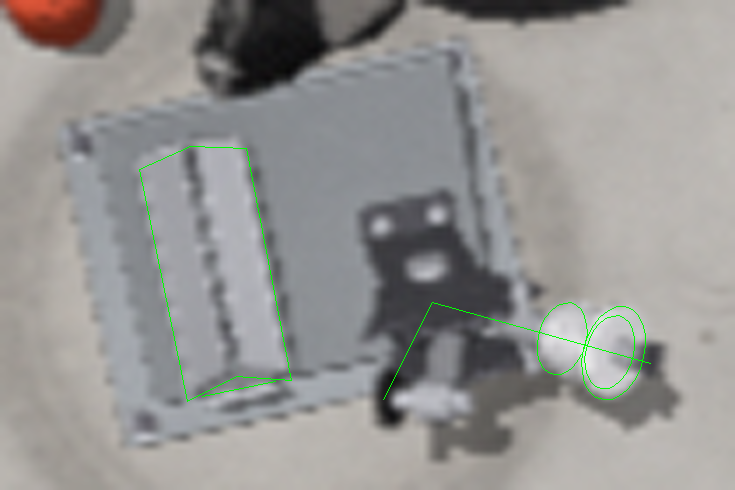

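View pics/ov_s.png

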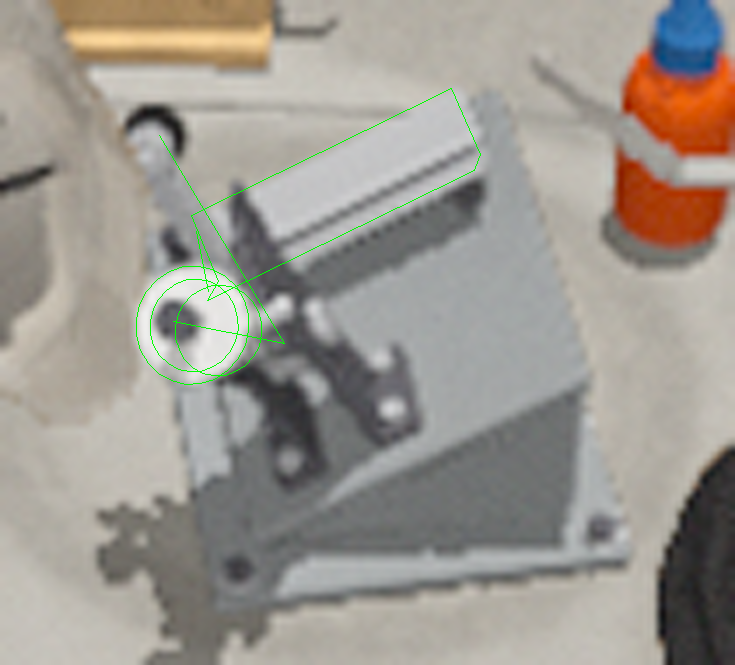

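Run:
```python
from model import *
for n in('top','side'):
    c=np.load(f'/tmp/{n}0.npz');P=cloud(c)
    m=(P[...,2]>.16)&(P[...,2]<.9)&(P[...,0]>.3)&(P[...,0]<.75)&(P[...,1]>-.65)&(P[...,1]<.45)&(c['depth']>0)
    k=cv2.connectedComponentsWithStats(m.astype(np.uint8))
    for i in range(1,k[0]):
        if k[2][i,4]>25:
            q=P[k[1]==i];print(n,k[2][i],np.percentile(q,3,axis=0).round(3),np.percentile(q,97,axis=0).round(3))
s=np.load('/tmp/side0.npz');P=cloud(s);
for u,v in((270,200),(265,140),(285,215),(290,185),(250,100)):print(u,v,P[v,u].round(3))
```

```text
top [236  86  11 116 337] [0.533 0.1   0.722] [0.749 0.104 0.783]
top [406  87  26  45 438] [ 0.666 -0.272  0.68 ] [ 0.749 -0.226  0.75 ]
top [138  91  10  24  75] [0.697 0.29  0.731] [0.749 0.294 0.761]
top [303  91   3  54 138] [ 0.641 -0.02   0.724] [ 0.745 -0.016  0.75 ]
top [ 461   91   83  156 2214] [ 0.463 -0.638  0.238] [ 0.739 -0.429  0.712]
top [  77   94   54   34 1023] [0.709 0.372 0.639] [0.745 0.423 0.746]
top [ 162  101   68   78 2132] [0.644 0.178 0.381] [0.746 0.373 0.652]
top [247 100  13  16 122] [0.729 0.087 0.63 ] [0.749 0.106 0.676]
top [581 102  36  14  68] [ 0.713 -0.648  0.644] [ 0.72  -0.631  0.709]
top [ 307  112   56   63 1876] [ 0.624 -0.143  0.452] [ 0.729 -0.029  0.719]
top [545 120  24  13  31] [ 0.714 -0.63   0.508] [ 0.722 -0.621  0.598]
top [337 203  17   6  37] [ 0.549 -0.166  0.16 ] [ 0.566 -0.115  0.168]
top [355 203  20  14 180] [ 0.523 -0.231  0.17 ] [ 0.561 -0.182  0.208]
top [333 209  14  12 105] [ 0.51  -0.141  0.169] [ 0.542 -0.099  0.21 ]
top [ 498  275   89   33 1907] [ 0.301 -0.623  0.366] [ 0.358 -0.5    0.619]
side [ 230    0  193  241 9993] [ 0.47  -0.489  0.201] [0.743 0.185 0.727]
side [ 130  148   55  186 4999] [ 0.301 -0.644  0.348] [ 0.36  -0.52   0.619]
side [412 182  11  19  32] [ 0.722 -0.65   0.669] [ 0.729 -0.639  0.709]
side [407 185   9  19  30] [ 0.715 -0.649  0.659] [ 0.72  -0.635  0.702]
side [400 208  11  35  64] [ 0.716 -0.633  0.572] [ 0.724 -0.625  0.642]
side [393 250  10  41  85] [ 0.715 -0.648  0.475] [ 0.728 -0.625  0.543]
side [382 357  16  16 104] [ 0.718 -0.65   0.21 ] [ 0.745 -0.642  0.254]
270 200 [ 0.488 -0.464  0.501]
265 140 [ 0.492 -0.487  0.657]
285 215 [ 0.517 -0.474  0.473]
290 185 [0.455 0.165 0.014]
250 100 [ 0.467 -0.453  0.712]
```

Run:
```python
from model import *
c=np.load('/tmp/top0.npz');P=cloud(c)
q=P[110:176,305:364].reshape(-1,3);q=q[(q[:,2]>.3)&(q[:,2]<.9)]
for z in np.arange(.40,.72,.03):
    s=q[(q[:,2]>=z)&(q[:,2]<z+.03)]
    if len(s)>3: print(round(z,2),len(s),s.min(0).round(3),s.max(0).round(3))
t=np.array([.2946,-.607])
for n in('top','side'):
    p=cloud(np.load(f'/tmp/{n}0.npz')).reshape(-1,3);e=t/np.linalg.norm(t)
    d=p[:,:2]-t;a=d@e;b=d@[-e[1],e[0]]
    for lo in np.arange(-.2,.12,.04):
        k=(a>=lo)&(a<lo+.04)&(abs(b)<.12)&(p[:,2]>.2)&(p[:,2]<1)
        if k.sum()>5: print(n,round(lo,2),k.sum(),p[k,2].min().round(3),p[k,2].max().round(3),b[k].min().round(3),b[k].max().round(3))
```

```text
0.4 6 [ 0.628 -0.157  0.402] [ 0.815 -0.018  0.429]
0.43 66 [ 0.628 -0.073  0.432] [ 0.646 -0.018  0.46 ]
0.46 115 [ 0.628 -0.16   0.46 ] [ 0.743 -0.021  0.489]
0.49 11 [ 0.627 -0.161  0.492] [ 0.748 -0.027  0.519]
0.52 198 [ 0.629 -0.159  0.52 ] [ 0.746 -0.028  0.55 ]
0.55 362 [ 0.628 -0.15   0.55 ] [ 0.742 -0.028  0.58 ]
0.58 215 [ 0.618 -0.142  0.58 ] [ 0.729 -0.03   0.61 ]
0.61 95 [ 0.616 -0.136  0.61 ] [ 0.72  -0.028  0.639]
0.64 125 [ 0.616 -0.123  0.64 ] [ 0.722 -0.031  0.67 ]
0.67 351 [ 0.618 -0.122  0.671] [ 0.713 -0.039  0.7  ]
0.7 348 [ 0.625 -0.12   0.7  ] [ 0.709 -0.02   0.728]
top -0.2 1306 0.593 0.689 -0.05 0.065
top -0.16 625 0.592 0.671 -0.054 0.067
top -0.12 311 0.598 0.627 -0.053 0.066
top -0.08 860 0.245 0.612 -0.057 0.063
top -0.04 2275 0.301 0.623 -0.057 0.069
top 0.0 774 0.244 0.622 -0.056 0.068
top 0.04 99 0.24 0.589 -0.002 0.055
side -0.2 1770 0.589 0.691 -0.05 0.064
side -0.16 1797 0.606 0.677 -0.057 0.064
side -0.12 549 0.604 0.63 -0.056 0.065
side -0.08 471 0.586 0.615 -0.059 0.063
side -0.04 534 0.403 0.624 -0.064 0.067
side 0.0 6832 0.295 0.624 -0.068 0.067
side 0.04 934 0.244 0.601 -0.057 0.057
```

Run:
```python
from h import *
a=cv2.imread('pics/side0.png')[0:360,50:330]; cv2.imwrite('pics/s0e.png',cv2.resize(a,None,fx=1.6,fy=1.6))
```

```text
(no output)
```

View pics/s0e.png

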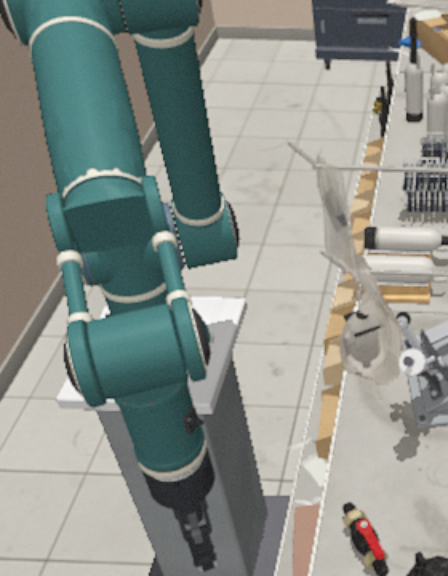

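Run:
```python
from model import *
s=np.load('/tmp/side0.npz')
print(proj(s,[[.635,-.04,.45],[.635,-.06,.40],[.67,-.1,.6],[.62,-.08,.68],[.7,-.05,.7]]))
a=cv2.imread('pics/top0.png')[100:190,280:380]; cv2.imwrite('pics/t0f.png',cv2.resize(a,None,fx=6,fy=6,interpolation=cv2.INTER_CUBIC))
a=cv2.imread('pics/side0.png')[0:240,280:520]; cv2.imwrite('pics/s0f.png',cv2.resize(a,None,fx=2.5,fy=2.5,interpolation=cv2.INTER_CUBIC))
```

```text
[[346.06582506 109.29167984]
 [345.27276882 129.64805993]
 [363.66107891  67.25082002]
 [343.51506828  29.54849373]
 [379.24804356  16.4683675 ]]
```

View pics/t0f.png

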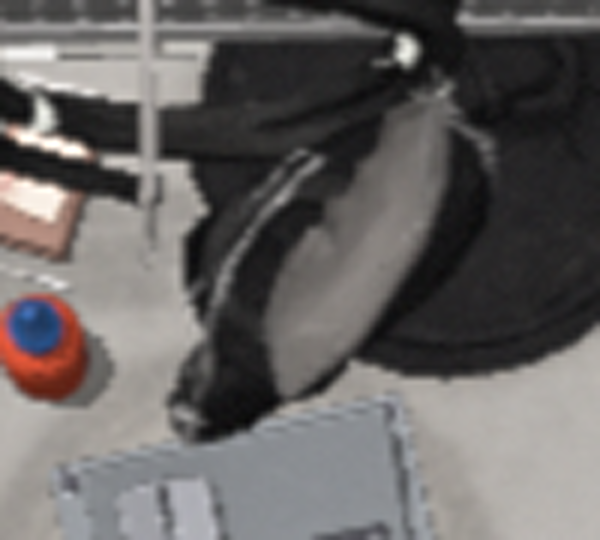

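View pics/s0f.png

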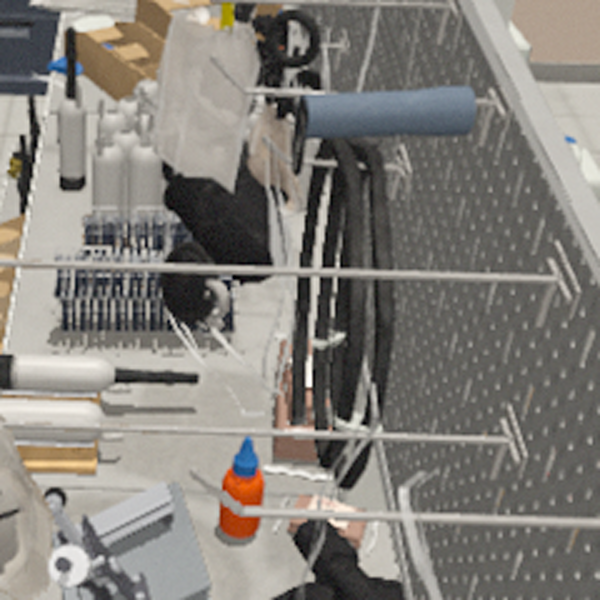

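Run:
```python
from model import *
T=np.array([.2946,-.607,.4035]);e=T[:2]/np.linalg.norm(T[:2])
A=[]
for n in('top','side'):
    p=cloud(np.load(f'/tmp/{n}0.npz')).reshape(-1,3);d=p[:,:2]-T[:2];A.append(np.c_[d@e,d@[-e[1],e[0]],p[:,2]-T[2]])
A=np.vstack(A);A=A[(abs(A[:,0])<.12)&(abs(A[:,1])<.09)]
for z in np.arange(-.18,.24,.02):
    k=A[(A[:,2]>=z)&(A[:,2]<z+.02)]
    if len(k)>5: print('z',round(z+.01,2),len(k),'a',np.percentile(k[:,0],[1,99]).round(3),'b',np.percentile(k[:,1],[1,99]).round(3))
print('hang')
for n in('side','top'):
    c=np.load(f'/tmp/{n}0.npz');P=cloud(c).reshape(-1,3);q=P[(P[:,0]>.55)&(P[:,0]<.76)&(P[:,1]>-.2)&(P[:,1]<.06)&(P[:,2]>.25)&(P[:,2]<.8)]
    for z in np.arange(.25,.7,.025):
        s=q[(q[:,2]>=z)&(q[:,2]<z+.025)]
        if len(s)>4: print(n,round(z,3),len(s),np.percentile(s,3,axis=0).round(3),np.percentile(s,97,axis=0).round(3))
```

```text
z -0.15 64 a [-0.059  0.055] b [-0.01   0.012]
z -0.13 24 a [-0.06  0.06] b [-0.007  0.013]
z -0.11 173 a [-0.078  0.073] b [-0.013  0.017]
z -0.09 218 a [-0.076  0.072] b [-0.017  0.018]
z -0.07 352 a [-0.074  0.071] b [-0.019  0.019]
z -0.05 309 a [-0.07   0.067] b [-0.029  0.037]
z -0.03 368 a [-0.041  0.037] b [-0.035  0.038]
z -0.01 520 a [-0.04   0.037] b [-0.035  0.038]
z 0.01 276 a [-0.04   0.037] b [-0.036  0.038]
z 0.03 519 a [-0.041  0.038] b [-0.037  0.038]
z 0.05 416 a [-0.039  0.037] b [-0.034  0.037]
z 0.07 407 a [-0.037  0.037] b [-0.034  0.038]
z 0.09 477 a [-0.036  0.037] b [-0.034  0.037]
z 0.11 404 a [-0.039  0.037] b [-0.034  0.035]
z 0.13 628 a [-0.041  0.039] b [-0.034  0.036]
z 0.15 246 a [-0.041  0.043] b [-0.055  0.067]
z 0.17 965 a [-0.045  0.046] b [-0.064  0.068]
z 0.19 2216 a [-0.074  0.044] b [-0.065  0.067]
z 0.21 4962 a [-0.117  0.033] b [-0.057  0.062]
z 0.23 94 a [-0.12   0.002] b [-0.052  0.062]
hang
side 0.3 8 [ 0.724 -0.114  0.322] [ 0.735 -0.109  0.325]
side 0.325 34 [ 0.706 -0.123  0.326] [ 0.751 -0.078  0.349]
side 0.35 70 [ 0.668 -0.131  0.35
[... 813 characters left out ...]
.375 6 [ 0.668 -0.032  0.378] [ 0.688 -0.021  0.399]
top 0.425 39 [ 0.628 -0.07   0.43 ] [ 0.646 -0.026  0.449]
top 0.45 91 [ 0.63  -0.061  0.451] [ 0.648 -0.021  0.475]
top 0.475 59 [ 0.632 -0.16   0.476] [ 0.741 -0.026  0.497]
top 0.5 21 [ 0.633 -0.157  0.503] [ 0.747 -0.032  0.525]
top 0.525 182 [ 0.635 -0.152  0.526] [ 0.728 -0.03   0.549]
top 0.55 317 [ 0.631 -0.146  0.551] [ 0.737 -0.031  0.574]
top 0.575 150 [ 0.635 -0.095  0.576] [ 0.717 -0.034  0.599]
top 0.6 186 [ 0.637 -0.09   0.601] [ 0.705 -0.037  0.616]
top 0.625 38 [ 0.616 -0.113  0.628] [ 0.663 -0.029  0.649]
top 0.65 147 [ 0.618 -0.121  0.651] [ 0.689 -0.04   0.674]
top 0.675 310 [ 0.622 -0.118  0.676] [ 0.699 -0.05   0.699]
```

Run:
```python
from model import *
F=frame((.525,-.0355,.0687),10.7)
im=np.zeros((480,640,3),np.uint8)
Q=[]
for n in('top','side'):
    P=cloud(np.load(f'/tmp/{n}0.npz')).reshape(-1,3);q=(P-F[0])@F[1]*1000
    Q.append(q[(q[:,0]>-60)&(q[:,0]<140)&(q[:,1]>-230)&(q[:,1]<40)&(q[:,2]>-25)&(q[:,2]<180)])
q=np.vstack(Q)
# y-z view colored by x
for x,y,z in q:
    u=int((40-y)*2.2)+10;v=int((180-z)*2.2)+10
    if 0<=u<640 and 0<=v<480:
        col=cv2.applyColorMap(np.uint8([[np.clip((x+20)/120*255,0,255)]]),cv2.COLORMAP_JET)[0,0].tolist();cv2.circle(im,(u,v),3,col,-1)
for yy,zz in((-106,15),(0,0)): cv2.drawMarker(im,(int((40-yy)*2.2)+10,int((180-zz)*2.2)+10),(255,255,255))
cv2.circle(im,(int(146*2.2)+10,int(165*2.2)+10),int(68*2.2),(255,255,255),1)
cv2.circle(im,(int(40*2.2)+10,int(180*2.2)+10),int(29*2.2),(255,255,255),1)
cv2.imwrite('pics/yz.png',im)
for y in range(-100,-20,8):
    s=q[(q[:,1]>=y)&(q[:,1]<y+8)&(q[:,0]<80)&(q[:,2]>-12)]
    if len(s): print(y,len(s),'x',np.percentile(s[:,0],[5,95]).round(),'z',np.percentile(s[:,2],[5,95]).round())
```

```text
-100 99 x [28. 59.] z [ 14. 136.]
-92 79 x [28. 57.] z [  3. 137.]
-84 65 x [26. 57.] z [ 10. 132.]
-76 52 x [31. 57.] z [ 58. 128.]
-68 31 x [36. 54.] z [ 68. 129.]
-60 1 x [37. 37.] z [124. 124.]
```

View pics/yz.png

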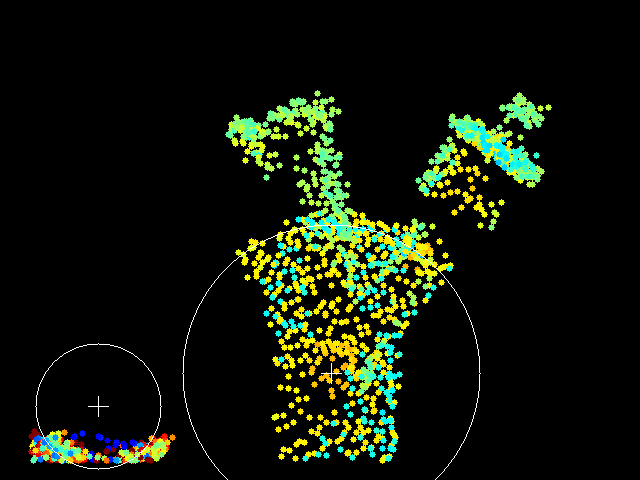

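```bash
python3 -m inch '[[[0.15,0.01,0.05,0,-0.05],[0.15,0.01,0.05,0,-0.05],[0.15,0.01,0.05,0,-0.05],[0.15,0.01,0.05,0,-0.05],[0.15,0.01,0.05,0,-0.05],[0.15,0.01,0.05,0,-0.05],[0.15,0.01,0.05,0,-0.05],[0.15,0.01,0.05,-0.01,-0.05],[0.15,0.01,0.05,-0.02,-0.05],[0.15,0.01,0.05,-0.02,0],[0.15,0.01,0.05,-0.02,0]]]' 40
```

```text
clock: 1.2
tcp_pos: [0.3955, -0.0776, 0.335]
tool_rot: [-3.136, 0.047, -0.009]
ft_force: [1.5, 0.6, -0.5]
opening: 0.0728
```

```bash
python3 -m inch '[[[0.15,0.01,0.05,-0.01,0.01],[0.15,0.01,0.05,-0.01,0.01],[0.15,0.01,0.05,0,0.01],[0.15,0.01,0.05,0,0],[0.15,0.01,0.05,0,0],[0.15,0.0085,0.034,0,0],[0.15,0,0,0,0]]]'; python3 -c "
from bench import ctrl;print(ctrl.grip_depth,ctrl.get_state()['tool_rot'])"
```

```text
clock: 1.9
tcp_pos: [0.4475, 0.207, 0.3114]
tool_rot: [-3.135, -0.012, -0.001]
ft_force: [-0.1, -0.1, 0.2]
opening: 0.0725
0.1547 [-3.13549464e+00 -1.18974071e-02 -1.19550052e-03]
```

```bash
python3 -m inch '[[[0.15,0.0065,-0.0005,-0.03,-0.008],[0.15,0,0,-0.03,0],[0.15,0,0,-0.02,0],[0.15,0,0,-0.012,0],[0.15,0,0,-0.008,0],[0.15,0,0,0,0]]]'
python3 - <<'E'
from h import *
c=snap('top','t1'); s=snap('side','s1')
a=cv2.imread('pics/t1.png')[150:280,190:300];cv2.imwrite('pics/t1c.png',cv2.resize(a,None,fx=4,fy=4,interpolation=cv2.INTER_CUBIC))
a=cv2.imread('pics/s1.png')[100:220,200:380];cv2.imwrite('pics/s1c.png',cv2.resize(a,None,fx=4,fy=4,interpolation=cv2.INTER_CUBIC))
E
```

```text
clock: 2.5
tcp_pos: [0.4529, 0.2049, 0.208]
tool_rot: [-3.138, -0.004, -0.0]
ft_force: [0.3, -0.3, -0.4]
opening: 0.0725
```

View pics/s1c.png

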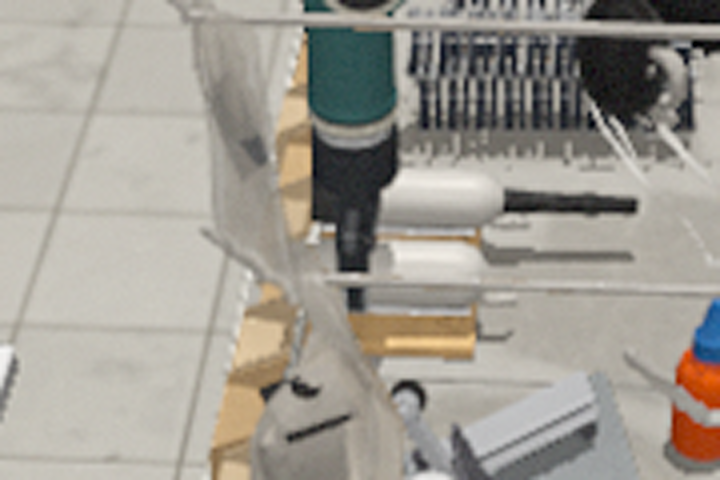

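```bash
python3 -m inch '[[[1,0,0.001,0,0],[1,0,0,0,0],[1,0,0,0,0],[1,0,0,0,0],[1,0,0,0,0]]]' 45
```

```text
clock: 3.1
tcp_pos: [0.4555, 0.2064, 0.2134]
tool_rot: [-3.135, -0.004, -0.014]
ft_force: [-0.3, -0.4, -1.6]
opening: 0.0564
```

```bash
python3 -m inch '[[[1,0,0,0.02,0],[1,0,0,0.04,0],[1,0,0,0.04,0],[1,0,0,0.03,0],[1,0,0,0,0]]]'
python3 - <<'E'
from h import *
print(ctrl.get_state()['tcp_pos'],ctrl.get_state()['tcp_pos'],ctrl.get_state()['opening'])
c=snap('top','t2'); s=snap('side','s2')
a=cv2.imread('pics/t2.png')[150:280,190:300];b=cv2.imread('pics/s2.png')[90:220,240:380]
cv2.imwrite('pics/c2.png',np.hstack([cv2.resize(a,None,fx=3,fy=3),cv2.resize(b,None,fx=3,fy=3)]))
E
```

```text
clock: 3.6
tcp_pos: [0.4529, 0.2063, 0.3454]
tool_rot: [-3.136, -0.005, -0.004]
ft_force: [1.4, 0.2, -1.0]
opening: 0.0564
[0.45289632 0.20627578 0.34541196] [0.45289632 0.20627578 0.34541196] 0.056395731871029905
```

View pics/c2.png

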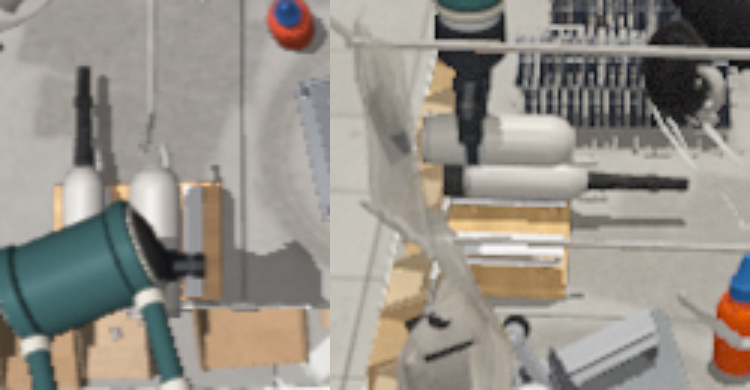

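```bash
cat > shell.py <<'E'
from h import *
from scipy.optimize import least_squares
def fitshell(q,axis0,mid0,R=.029):
    # cylinder fit
    def f(p):
        d=np.array([np.cos(p[3])*np.cos(p[2]),np.sin(p[2])*np.cos(p[3]),np.sin(p[3])])
        a=mid0+p[0]*np.cross([0,0,1],axis0)+np.array([0,0,p[1]])
        w=q-a;return np.linalg.norm(w-np.outer(w@d,d),axis=1)-R
    r=least_squares(f,[0,0,np.arctan2(axis0[1],axis0[0]),np.arcsin(axis0[2])],loss='soft_l1',f_scale=.002)
    p=r.x;d=np.array([np.cos(p[3])*np.cos(p[2]),np.sin(p[2])*np.cos(p[3]),np.sin(p[3])])
    a=mid0+p[0]*np.cross([0,0,1],axis0)+np.array([0,0,p[1]])
    k=abs(r.fun)<.004
    s=(q[k]-a)@d
    return a,d,np.degrees(p[2:]),np.median(abs(r.fun)),s.min(),s.max(),np.percentile(s,[1,99]),k.sum()
E
python3 - <<'E'
from shell import *
t=np.load('/tmp/t2.npz');s=np.load('/tmp/s2.npz');tc=np.array([.4529,.2063,.3454-.155])
for n,c in(('t',t),('s',s),('b',None)):
    def g(c):
        P=cloud(c).reshape(-1,3);w=P-tc
        return P[(w[:,0]>.03)&(w[:,0]<.10)&(abs(w[:,1])<.04)&(abs(w[:,2])<.05)]
    q=g(c) if c is not None else np.vstack([g(t),g(s)])
    print(n,len(q),[np.round(x,4) for x in fitshell(q,np.array([1.,0,0]),tc+[.06,0,0])])
P=cloud(s).reshape(-1,3);w=P-tc;q=P[(abs(w[:,1])<.035)&(abs(w[:,2])<.035)&(abs(w[:,0])<.2)];print('x extent side',np.percentile(q[:,0],[.3,1,99,99.7]))
E
```

```text
t 289 [array([0.5129, 0.2108, 0.1902]), array([ 0.9951, -0.0293, -0.0941]), array([-1.6877, -5.4009]), np.float64(0.0013), np.float64(-0.0295), np.float64(0.0389), array([-0.0289,  0.0371]), np.int64(267)]
s 364 [array([0.5129, 0.2082, 0.1883]), array([ 0.9986,  0.0507, -0.0145]), array([ 2.9053, -0.8323]), np.float64(0.0022), np.float64(-0.0313), np.float64(0.0385), array([-0.0312,  0.0377]), np.int64(288)]
b 653 [array([0.5129, 0.209 , 0.1889]), array([ 0.9987,  0.0343, -0.0368]), array([ 1.9696, -2.1087]), np.float64(0.0018), np.float64(-0.0314), np.float64(0.0392), array([-0.029,  0.038]), np.int64(539)]
x extent side [0.39574317 0.39725099 0.57845542 0.58428607]
```

```bash
python3 -m inch '[[[1,0,-0.03,0,0.03],[1,0,-0.04,0,0.03],[1,0,-0.04,0,0.03],[1,0,-0.04,0,0.03],[1,0.01,-0.03,0,0.03],[1,0.02,-0.02,0,0.03],[1,0.03,-0.01,0,0.01],[1,0.03,-0.01,0,0],[1,0.02,-0.01,0,0],[1,0,0,0,0]]]'
```

```text
clock: 4.7
tcp_pos: [0.553, -0.0331, 0.3139]
tool_rot: [-3.12, -0.32, 0.072]
ft_force: [-0.3, 0.2, -2.0]
opening: 0.0567
```

```bash
python3 -m inch '[[[1,0.005,0.004,0.01,-0.01],[1,0,0,0,0]]]';python3 - <<'E'
from h import *
s=ctrl.get_state();print(s['qpos'],s['qvel'].round(3),s['tool_rot'])
from scipy.spatial.transform import Rotation as R
print(R.from_rotvec(s['tool_rot']).as_matrix().round(3))
E
```

```text
clock: 4.9
tcp_pos: [0.5564, -0.0286, 0.3199]
tool_rot: [-3.119, -0.301, 0.085]
ft_force: [-0.7, 0.0, -1.5]
opening: 0.0567
[-0.09508393  0.12937071  1.92712899 -0.00336676  1.13983199  1.28477111] [-0.002  0.02   0.064 -0.005  0.008 -0.007] [-3.11854407 -0.30098239  0.0851147 ]
[[ 0.98   0.191 -0.055]
 [ 0.191 -0.982  0.002]
 [-0.053 -0.013 -0.998]]
```

```bash
python3 -m inch '[[[1,-0.04,0,0.01,0],[1,-0.04,0,0,0],[1,-0.02,0,0,0],[1,0,0,0,0]]]';python3 - <<'E'
from h import *
from scipy.spatial.transform import Rotation as R
s=ctrl.get_state();print(R.from_rotvec(s['tool_rot']).as_matrix()[:,2].round(3))
E
python3 -m inch '[[[1,0,0,0,0],[1,0,0,0,0],[1,0,0,0,0]]]';python3 - <<'E'
from h import *
from scipy.spatial.transform import Rotation as R
s=ctrl.get_state();print(R.from_rotvec(s['tool_rot']).as_matrix()[:,2].round(3))
E
```

```text
clock: 5.3
tcp_pos: [0.4504, -0.0258, 0.3258]
tool_rot: [-3.115, -0.306, 0.099]
ft_force: [0.3, 0.3, -1.7]
opening: 0.0563
[-0.064  0.003 -0.998]
clock: 5.6
tcp_pos: [0.4506, -0.0248, 0.3264]
tool_rot: [-3.116, -0.309, 0.095]
ft_force: [0.1, 0.0, -1.7]
opening: 0.0573
[-0.061  0.003 -0.998]
```

```bash
cat > st.py <<'E'
from h import *
from scipy.spatial.transform import Rotation as R
s=ctrl.get_state();z=R.from_rotvec(s['tool_rot']).as_matrix();p=s['tcp_pos']
print('toolz',z[:,2].round(3),'yaw',round(float(np.arctan2(z[1,0],z[0,0])),3),'grasp',(p+.155*z[:,2]).round(4),'house',(p-.175*z[:,2]).round(3),'op',s['opening'].round(4),'F',s['ft_force'].round(1),'t',s['clock'])
E
python3 -m inch '[[[1,0,0,0.05,0],[1,0,0,0.05,0],[1,0,0,0,0]]]';python3 st.py
python3 -m inch '[[[1,0,0,-0.05,0],[1,0,0,-0.04,0],[1,0,0,0,0]]]';python3 st.py
```

```text
clock: 5.9
tcp_pos: [0.4512, -0.0245, 0.427]
tool_rot: [-3.114, -0.309, 0.103]
ft_force: [1.5, -0.1, -1.6]
opening: 0.0563
clock: 6.2
tcp_pos: [0.4547, -0.0247, 0.339]
tool_rot: [-3.117, -0.31, 0.085]
ft_force: [-1.0, 0.6, -2.6]
opening: 0.0566Traceback (most recent call last):
  File "st.py", line 4, in <module>
    print('toolz',z[:,2].round(3),'yaw',round(float(np.arctan2(z[1,0],z[0,0])),3),'grasp',(p+.155*z[:,2]).round(4),'house',(p-.175*z[:,2]).round(3),'op',s['opening'].round(4),'F',s['ft_force'].round(1),'t',s['clock'])
                                                                                                                                                         ^^^^^^^^^^^^^^^^^^
AttributeError: 'float' object has no attribute 'round'
Traceback (most recent call last):
  File "st.py", line 4, in <module>
    print('toolz',z[:,2].round(3),'yaw',round(float(np.arctan2(z[1,0],z[0,0])),3),'grasp',(p+.155*z[:,2]).round(4),'house',(p-.175*z[:,2]).round(3),'op',s['opening'].round(4),'F',s['ft_force'].round(1),'t',s['clock'])
                                                                                                                                                         ^^^^^^^^^^^^^^^^^^
AttributeError: 'float' object has no attribute 'round'
```

```bash
sed -i "s/s\['opening'\].round(4)/round(float(s['opening']),4)/" st.py
python3 -m inch '[[[1,0,0.04,0,0],[1,0,0.04,0,0],[1,0,0.04,0,0],[1,0,0,0,0]]]';python3 st.py
python3 -m inch '[[[1,0,-0.02,0,0],[1,0,-0.02,0,0],[1,0,-0.02,0,0],[1,0,-0.02,0,0],[1,0,-0.02,0,0],[1,0,-0.02,0,0],[1,0,0,0,0]]]';python3 st.py
```

```text
clock: 6.6
tcp_pos: [0.4572, 0.0978, 0.3414]
tool_rot: [-3.117, -0.301, 0.086]
ft_force: [0.2, -1.3, -1.9]
opening: 0.0568
toolz [-0.055  0.003 -0.998] yaw 0.193 grasp [0.4487 0.0983 0.1866] house [0.467 0.097 0.516] op 0.0568 F [ 0.2 -1.3 -1.9] t 6.6
clock: 7.3
tcp_pos: [0.4618, -0.026, 0.3501]
tool_rot: [-3.12, -0.314, 0.075]
ft_force: [-0.1, 0.4, -1.1]
opening: 0.0564
toolz [-0.048  0.001 -0.999] yaw 0.201 grasp [ 0.4543 -0.0259  0.1953] house [ 0.47  -0.026  0.525] op 0.0564 F [-0.1  0.4 -1.1] t 7.3
```

```bash
python3 -m inch '[[[1,0.01,0,0,0],[1,0.01,0,0,0],[1,0.01,0,0,0],[1,0.01,0,0,0],[1,0.01,0,0,0],[1,0,0,0,0]]]';python3 st.py
```

```text
clock: 7.9
tcp_pos: [0.5183, -0.0246, 0.352]
tool_rot: [-3.119, -0.315, 0.07]
ft_force: [0.1, 0.1, -2.1]
opening: 0.0567
toolz [-0.045  0.001 -0.999] yaw 0.202 grasp [ 0.5113 -0.0244  0.1971] house [ 0.526 -0.025  0.527] op 0.0567 F [ 0.1  0.1 -2.1] t 7.9
```

```bash
python3 -m inch '[[[1,-0.02,0,0.02,0],[1,-0.02,0,0.02,0],[1,-0.01,0,0.02,0],[1,0,0,0.02,0],[1,0,0,0.01,0],[1,0,0,0,0]]]';python3 st.py;python3 -m inch '[[[1,0,0,-0.05,0],[1,0,0,-0.04,0],[1,0,0,0,0]]]';python3 st.py
```

```text
clock: 8.5
tcp_pos: [0.4662, -0.0231, 0.4419]
tool_rot: [-3.117, -0.32, 0.084]
ft_force: [0.4, 0.3, -1.9]
opening: 0.0567
toolz [-0.054  0.002 -0.999] yaw 0.205 grasp [ 0.4578 -0.0227  0.2872] house [ 0.476 -0.023  0.617] op 0.0567 F [ 0.4  0.3 -1.9] t 8.5
clock: 8.8
tcp_pos: [0.4666, -0.0228, 0.3504]
tool_rot: [-3.117, -0.321, 0.077]
ft_force: [-1.3, 0.4, -2.5]
opening: 0.0565
toolz [-0.05   0.002 -0.999] yaw 0.205 grasp [ 0.4589 -0.0225  0.1956] house [ 0.475 -0.023  0.525] op 0.0565 F [-1.3  0.4 -2.5] t 8.8
```

```bash
python3 -m inch '[[[1,0,0.04,0,0],[1,0,0.04,0,0],[1,0,0.04,0,0]]]';python3 st.py;python3 -m inch '[[[1,0,-0.02,0,0],[1,0,-0.02,0,0],[1,0,-0.02,0,0],[1,0,-0.02,0,0],[1,0,-0.02,0,0],[1,0,-0.02,0,0]]]';python3 st.py
```

```text
clock: 9.1
tcp_pos: [0.467, 0.0962, 0.3502]
tool_rot: [-3.12, -0.306, 0.084]
ft_force: [1.2, 0.3, -1.9]
opening: 0.0564
toolz [-0.054 -0.    -0.999] yaw 0.196 grasp [0.4586 0.0961 0.1955] house [0.476 0.096 0.525] op 0.0564 F [ 1.2  0.3 -1.9] t 9.1
clock: 9.7
tcp_pos: [0.4692, -0.0164, 0.3574]
tool_rot: [-3.115, -0.338, 0.079]
ft_force: [0.1, 0.1, -2.1]
opening: 0.0568
toolz [-0.051  0.002 -0.999] yaw 0.216 grasp [ 0.4613 -0.0161  0.2026] house [ 0.478 -0.017  0.532] op 0.0568 F [ 0.1  0.1 -2.1] t 9.7
```

```bash
python3 -m inch '[[[1,0,0.02,0,-0.02],[1,0,0.02,0,-0.02],[1,0,0.02,0,-0.02],[1,0,0.02,0,-0.02],[1,0,0.02,0,-0.02],[1,0,0.02,0,-0.02],[1,0,0.02,0,-0.02],[1,0,0.02,0,-0.02],[1,0,0.02,0,-0.02],[1,0,0.02,0,-0.02],[1,0,0.02,0,-0.01],[1,0,0,0,0]]]';python3 st.py
```

```text
clock: 10.9
tcp_pos: [0.4742, 0.2094, 0.3728]
tool_rot: [-3.128, 0.016, 0.064]
ft_force: [0.3, 0.3, -2.1]
opening: 0.0566
toolz [-0.041  0.013 -0.999] yaw -0.01 grasp [0.4679 0.2114 0.218 ] house [0.481 0.207 0.548] op 0.0566 F [ 0.3  0.3 -2.1] t 10.9
```

```bash
python3 -m inch '[[[1,-0.008,-0.004,0,0.01],[1,-0.007,0,-0.03,0],[1,0,0,-0.04,0],[1,0,0,-0.04,0],[1,0,0,-0.025,0],[1,0,0,-0.01,0],[1,0,0,0,0]]]';python3 st.py
```

```text
clock: 11.6
tcp_pos: [0.458, 0.2009, 0.2302]
tool_rot: [-3.129, -0.005, 0.055]
ft_force: [-0.6, 0.9, -1.1]
opening: 0.0567
toolz [-0.035  0.012 -0.999] yaw 0.003 grasp [0.4525 0.2027 0.0753] house [0.464 0.199 0.405] op 0.0567 F [-0.6  0.9 -1.1] t 11.6
```

```bash
python3 -m inch '[[[1,0,0.004,-0.006,0],[1,0,0,-0.006,0],[1,0,0,-0.004,0],[1,0,0,0,0]]]';python3 st.py
```

```text
clock: 12.0
tcp_pos: [0.4605, 0.2054, 0.2178]
tool_rot: [-3.127, -0.004, 0.044]
ft_force: [-0.3, 0.3, -1.9]
opening: 0.0569
toolz [-0.028  0.014 -1.   ] yaw 0.003 grasp [0.4561 0.2076 0.0629] house [0.465 0.203 0.393] op 0.0569 F [-0.3  0.3 -1.9] t 12.0
```

```bash
python3 -m inch '[[[1,0,-0.001,-0.003,0],[1,0,0,-0.002,0],[0.15,0,0,0,0],[0.15,0,0,0,0],[0.15,0,0,0,0],[0.15,-0.005,0,0,0],[0.15,-0.005,0,0,0],[0.15,-0.005,0,0,0],[0.15,0,0,0,0]]]';python3 st.py
```

```text
clock: 12.9
tcp_pos: [0.4457, 0.205, 0.2151]
tool_rot: [-3.125, -0.005, 0.036]
ft_force: [-1.5, -0.7, 0.0]
opening: 0.0725
toolz [-0.023  0.016 -1.   ] yaw 0.004 grasp [0.4421 0.2076 0.0602] house [0.45  0.202 0.39 ] op 0.0725 F [-1.5 -0.7  0. ] t 12.9
```

Run:
```python
from h import *
s=snap('side','s3');t=snap('top','t3')
for n in('s0','s3','t0','t3'):
    f={'s0':'side0','t0':'top0'}.get(n,n)
    P=cloud(np.load(f'/tmp/{f}.npz')).reshape(-1,3)
    q=P[(abs(P[:,1]-.206)<.02)&(abs(P[:,2]-.07)<.025)&(P[:,0]>.34)&(P[:,0]<.62)]
    print(n,len(q),np.percentile(q[:,0],[.5,1,3,97,99,99.5]).round(4),q[(q[:,0]>.5)][:,2].max().round(4))
b=s['color'][90:220,240:380,::-1];a=t['color'][150:280,190:300,::-1]
cv2.imwrite('pics/c3.png',np.hstack([cv2.resize(a,None,fx=3,fy=3),cv2.resize(b,None,fx=3,fy=3)]))
```

```text
s0 315 [0.412  0.4155 0.4194 0.5593 0.5625 0.5799] 0.092
s3 256 [0.4086 0.4122 0.4177 0.5623 0.5657 0.566 ] 0.0899
t0 495 [0.4    0.4004 0.4039 0.5565 0.5604 0.5607] 0.0929
t3 204 [0.4006 0.4007 0.4688 0.561  0.5644 0.5646] 0.0913
```

View pics/c3.png

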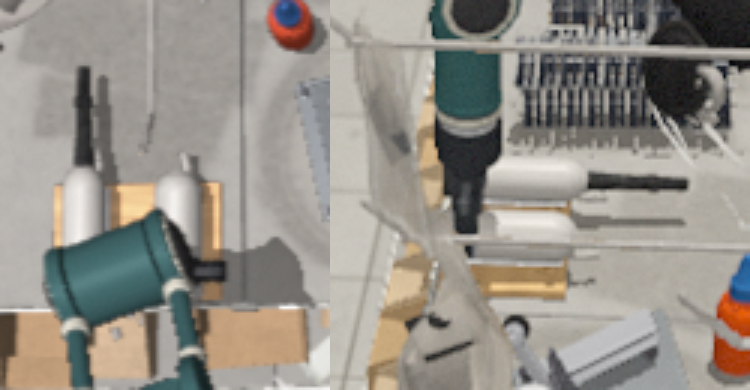

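```bash
python3 -m inch '[[[1,0,0,0,0],[1,0,0,0,0],[1,0,0,0,0],[1,0,0,0,0],[1,0,0,0.015,0],[1,0,0,0.03,0],[1,0,0,0.04,0],[1,0,0,0.04,0],[1,0,0,0.02,0],[1,0,0,0,0]]]' 55;python3 st.py
```

```text
clock: 14.0
tcp_pos: [0.4438, 0.2034, 0.3615]
tool_rot: [-3.13, -0.006, 0.05]
ft_force: [0.8, 0.3, -1.9]
opening: 0.0563
toolz [-0.032  0.011 -0.999] yaw 0.004 grasp [0.4389 0.2052 0.2066] house [0.449 0.201 0.536] op 0.0563 F [ 0.8  0.3 -1.9] t 14.0
```

```bash
python3 -m inch '[[[1,0,-0.02,0,0.015],[1,0,-0.02,0,0.015],[1,0,-0.02,0,0.015],[1,0,-0.02,0,0.015],[1,0,-0.02,0,0.015],[1,0,-0.02,0,0.015],[1,0,-0.02,0,0.015],[1,0,-0.02,0,0.015],[1,0,-0.02,0,0.015],[1,0,-0.02,0,0.015],[1,0,-0.02,0,0.015],[1,0,-0.01,0,0.015]]]';python3 st.py
```

```text
clock: 15.2
tcp_pos: [0.4366, -0.0332, 0.3385]
tool_rot: [-3.114, -0.306, 0.095]
ft_force: [-0.3, 0.1, -1.4]
opening: 0.056
toolz [-0.061  0.005 -0.998] yaw 0.196 grasp [ 0.4271 -0.0324  0.1838] house [ 0.447 -0.034  0.513] op 0.056 F [-0.3  0.1 -1.4] t 15.2
```

```bash
python3 -m inch '[[[1,0.01,0.001,0,-0.005],[1,0.01,0,0,-0.005],[1,0.01,0,0,0],[1,0.01,0,0,0],[1,0.01,0,0,0],[1,0.01,0,0,0],[1,0.01,0,0,0],[1,0.01,0,0,0],[1,0.01,0,0,0]]]';python3 st.py
```

```text
clock: 16.1
tcp_pos: [0.5332, -0.0303, 0.3329]
tool_rot: [-3.113, -0.289, 0.105]
ft_force: [0.0, 0.5, -0.9]
opening: 0.0565
toolz [-0.068  0.008 -0.998] yaw 0.186 grasp [ 0.5227 -0.0291  0.1783] house [ 0.545 -0.032  0.508] op 0.0565 F [ 0.   0.5 -0.9] t 16.1
```

```bash
python3 -m inch '[[[1,0.01,0,0,0],[1,0.01,0,0,0],[1,0.006,0,-0.01,0],[1,0,0,-0.015,0],[1,0,0,0,0]]]';python3 st.py
python3 - <<'E'
from h import *
s=snap('side','s4');t=snap('top','t4')
b=s['color'][60:280,240:400,::-1];a=t['color'][110:280,240:400,::-1]
cv2.imwrite('pics/c4.png',np.hstack([cv2.resize(a,(400,550)),cv2.resize(b,(400,550))]))
E
```

```text
clock: 16.6
tcp_pos: [0.563, -0.0304, 0.3059]
tool_rot: [-3.113, -0.288, 0.104]
ft_force: [-1.2, -0.3, -2.8]
opening: 0.0561
toolz [-0.067  0.008 -0.998] yaw 0.185 grasp [ 0.5526 -0.0292  0.1513] house [ 0.575 -0.032  0.481] op 0.0561 F [-1.2 -0.3 -2.8] t 16.6
```

View pics/c4.png

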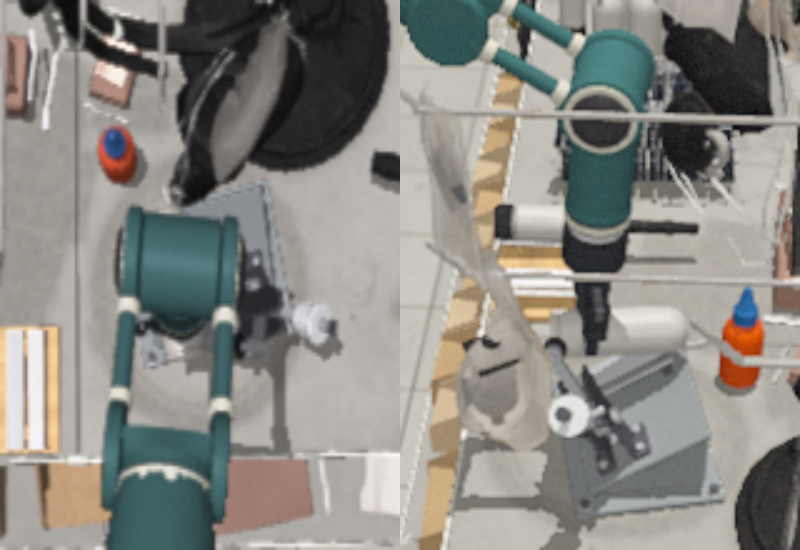

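```bash
python3 -m inch '[[[1,0.002,0,-0.01,0],[1,0.001,0,-0.01,0],[1,0,0,-0.01,0],[1,0,0,0,0]]]';python3 st.py
```

```text
clock: 17.1
tcp_pos: [0.5661, -0.0315, 0.2783]
tool_rot: [-3.116, -0.288, 0.097]
ft_force: [-1.8, 0.1, 2.4]
opening: 0.0563
toolz [-0.063  0.005 -0.998] yaw 0.185 grasp [ 0.5564 -0.0307  0.1236] house [ 0.577 -0.032  0.453] op 0.0563 F [-1.8  0.1  2.4] t 17.1
```

```bash
python3 -m inch '[[[1,0,0.001,-0.008,0],[1,0,0,-0.008,0],[1,0,0,-0.006,0],[1,0,0,0,0]]]';python3 st.py
python3 - <<'E'
from h import *
s=snap('side','s5');b=s['color'][90:270,260:420,::-1];cv2.imwrite('pics/c5.png',cv2.resize(b,None,fx=4,fy=3.3))
E
```

```text
clock: 17.5
tcp_pos: [0.5663, -0.0312, 0.2572]
tool_rot: [-3.117, -0.287, 0.095]
ft_force: [-3.1, -1.4, 3.3]
opening: 0.0561
toolz [-0.061  0.004 -0.998] yaw 0.184 grasp [ 0.5568 -0.0306  0.1024] house [ 0.577 -0.032  0.432] op 0.0561 F [-3.1 -1.4  3.3] t 17.5
```

View pics/c5.png

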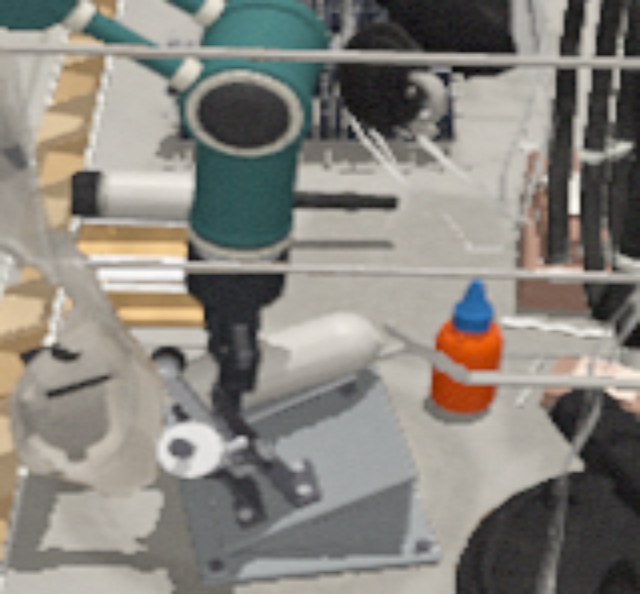

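```bash
python3 -m inch '[[[1,0,0.001,-0.006,0],[1,0,0,-0.005,0],[1,0,0,0,0]]]';python3 st.py; python3 -m inch '[[[1,0,0,-0.003,0],[1,0,0,0,0]]]';python3 st.py
```

```text
clock: 17.85
tcp_pos: [0.567, -0.0309, 0.248]
tool_rot: [-3.119, -0.288, 0.093]
ft_force: [-4.4, -2.5, 2.9]
opening: 0.0563
toolz [-0.06   0.002 -0.998] yaw 0.184 grasp [ 0.5578 -0.0305  0.0933] house [ 0.577 -0.031  0.423] op 0.0563 F [-4.4 -2.5  2.9] t 17.85
clock: 18.05
tcp_pos: [0.5673, -0.031, 0.2483]
tool_rot: [-3.119, -0.29, 0.094]
ft_force: [-3.3, -1.9, 1.2]
opening: 0.0562
toolz [-0.061  0.002 -0.998] yaw 0.185 grasp [ 0.5579 -0.0307  0.0936] house [ 0.578 -0.031  0.423] op 0.0562 F [-3.3 -1.9  1.2] t 18.05
```

```bash
python3 -m inch '[[[1,0,-0.001,-0.006,0],[1,0,0,-0.004,0],[1,0,0,0,0]]]';python3 st.py
python3 - <<'E'
from h import *
s=snap('side','s6');b=s['color'][90:270,260:420,::-1];cv2.imwrite('pics/c6.png',cv2.resize(b,None,fx=4,fy=3.3))
from shell import *
from model import frame
F=frame((.525,-.0355,.0687),10.7)
P=cloud(s).reshape(-1,3);q=(P-F[0])@F[1]
k=(q[:,0]>.06)&(q[:,0]<.15)&(abs(q[:,1])<.035)&(q[:,2]>-.012)&(q[:,2]<.045)
r=fitshell(P[k],F[1][:,0],F[0]+.1*F[1][:,0]);print(k.sum(),[np.round(x,4) for x in r],((r[0]-F[0])@F[1]).round(4))
n=q[(abs(q[:,1])<.04)&(abs(q[:,2])<.04)&(q[:,0]>.1)];print(np.percentile(n[:,0],[95,98,99,99.5]))
E
```

```text
clock: 18.35
tcp_pos: [0.568, -0.0316, 0.2482]
tool_rot: [-3.119, -0.297, 0.096]
ft_force: [-2.8, -1.6, -0.5]
opening: 0.0565
toolz [-0.062  0.002 -0.998] yaw 0.19 grasp [ 0.5584 -0.0314  0.0935] house [ 0.579 -0.032  0.423] op 0.0565 F [-2.8 -1.6 -0.5] t 18.35
454 [array([ 0.612 , -0.0203,  0.1176]), array([0.8858, 0.1749, 0.4298]), array([11.1663, 25.4578]), np.float64(0.0016), np.float64(-0.0404), np.float64(0.0487), array([-0.0361,  0.0466]), np.int64(389)] [ 0.1009 -0.0012  0.0017]
[0.4145369  0.42889848 0.43374641 0.43697018]
```

View pics/c6.png

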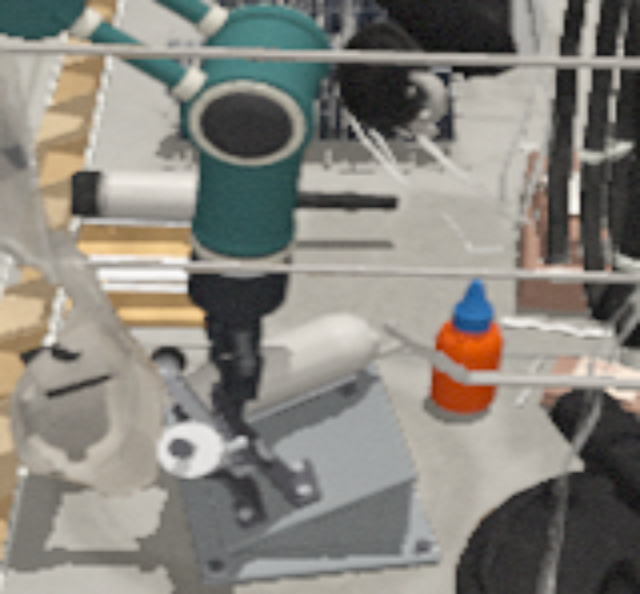

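Run:
```python
from h import *
s=dict(np.load('/tmp/s6.npz'));t=snap('top','t6')
for n,c in(('s',s),('t',t)):
    P=cloud(c).reshape(-1,3);C=c['color'].reshape(-1,3).astype(int)
    g=(C[:,1]-C[:,0]>20)
    q=(P[:,0]>.5)&(P[:,0]<.7)&(P[:,1]>-.12)&(P[:,1]<.06)&(P[:,2]>.3)&(P[:,2]<.55)
    for z in np.arange(.36,.50,.02):
        m=q&(P[:,2]>=z)&(P[:,2]<z+.02);a=P[m&g][:,0];b=P[m&~g];b=b[b[:,0]>.6][:,0]
        print(n,round(z,2),len(a),np.percentile(a,[98,100]).round(3) if len(a) else '',len(b),np.percentile(b,[0,5]).round(3) if len(b) else '')
b=t['color'][130:200,270:370,::-1];cv2.imwrite('pics/c6t.png',cv2.resize(b,None,fx=7,fy=7,interpolation=cv2.INTER_CUBIC))
print(ctrl.get_state()['effort'].round(1),ctrl.get_state()['qpos'].round(3))
```

```text
s 0.36 52 [0.606 0.606] 37 [0.608 0.649]
s 0.38 27 [0.604 0.606] 19 [0.601 0.638]
s 0.4 21 [0.623 0.623] 56 [0.6 0.6]
s 0.42 52 [0.624 0.625] 201 [0.6   0.605]
s 0.44 276 [0.619 0.621] 221 [0.6   0.611]
s 0.46 382 [0.6   0.607] 192 [0.607 0.634]
s 0.48 36 [0.517 0.519] 99 [0.628 0.633]
s 0.5 0  9 [0.625 0.626]
t 0.36 0  6 [0.685 0.686]
t 0.38 2 [0.576 0.576] 4 [0.667 0.668]
t 0.4 2 [0.569 0.569] 3 [0.601 0.601]
t 0.42 46 [0.622 0.622] 47 [0.6   0.608]
t 0.44 627 [0.615 0.619] 69 [0.601 0.604]
t 0.46 510 [0.597 0.605] 87 [0.602 0.632]
t 0.48 44 [0.514 0.514] 32 [0.628 0.633]
t 0.5 0  4 [0.627 0.629]
[  0.1 -42.8 -31.1   0.   -0.2   0. ] [-0.098  0.233  1.955 -0.005  1.015  1.286]
```

View pics/c6t.png

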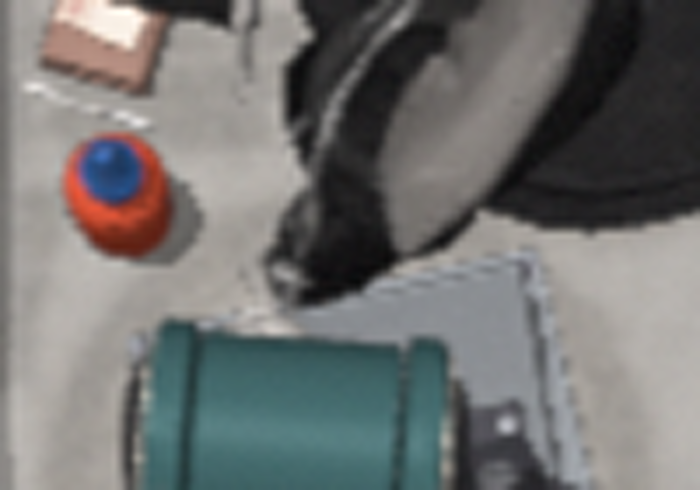

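```bash
python3 -m inch '[[[1,0,0,-0.01,0],[1,0,0,-0.005,0]]]';python3 st.py
```

```text
clock: 18.65
tcp_pos: [0.5698, -0.0319, 0.2449]
tool_rot: [-3.119, -0.297, 0.096]
ft_force: [-14.7, 0.9, 24.4]
opening: 0.0561
toolz [-0.062  0.001 -0.998] yaw 0.19 grasp [ 0.5603 -0.0317  0.0902] house [ 0.581 -0.032  0.42 ] op 0.0561 F [-14.7   0.9  24.4] t 18.65
```

```bash
python3 -m inch '[[[0.15,0,0,0.002,0],[0.15,0,0,0,0],[0.15,0,0,0,0]]]';python3 st.py; python3 -m inch '[[[0.15,0,0,0.02,0],[0.15,0,0,0.03,0],[0.15,-0.005,0,0.04,0],[0.15,-0.02,0,0.03,0],[0.15,-0.04,0,0,0],[0.15,-0.04,0,0,0]]]'; python3 st.py
python3 - <<'E'
from h import *
s=snap('side','s7');t=snap('top','t7')
b=s['color'][140:270,280:400,::-1];a=t['color'][150:250,270:390,::-1]
cv2.imwrite('pics/c7.png',np.hstack([cv2.resize(a,(400,400)),cv2.resize(b,(400,433))[:400]]))
E
```

```text
clock: 18.95
tcp_pos: [0.5711, -0.0313, 0.2478]
tool_rot: [-3.119, -0.297, 0.088]
ft_force: [-0.7, -0.5, -0.9]
opening: 0.0726
toolz [-0.057  0.002 -0.998] yaw 0.19 grasp [ 0.5623 -0.0311  0.093 ] house [ 0.581 -0.032  0.422] op 0.0726 F [-0.7 -0.5 -0.9] t 18.95
clock: 19.55
tcp_pos: [0.4665, -0.0307, 0.3633]
tool_rot: [-3.116, -0.298, 0.098]
ft_force: [-0.5, -0.4, 0.6]
opening: 0.0724
toolz [-0.063  0.004 -0.998] yaw 0.191 grasp [ 0.4567 -0.0301  0.2086] house [ 0.478 -0.031  0.538] op 0.0724 F [-0.5 -0.4  0.6] t 19.55
```

View pics/c7.png

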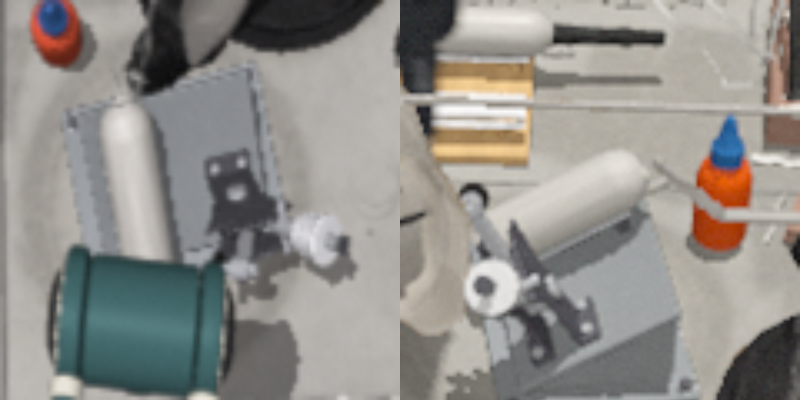

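```bash
python3 -m inch '[[[0,-0.01,-0.03,0.02,0],[0,-0.01,-0.04,0.01,0],[0,0,-0.04,0,0],[0,0,-0.03,0,0],[0,0,0,0,0]]]'; python3 st.py;python3 -m inch '[[[0,0,0,0,0.08],[0,0,0,0,0.08],[0,0,0,0,0.08],[0,0,0,0,0]]]'; python3 st.py
python3 - <<'E'
from model import *
from shell import *
s=snap('side','s8');t=snap('top','t8')
F=frame((.525,-.0355,.0687),10.7)
Q=[]
for c in(s,t):
    P=cloud(c).reshape(-1,3);q=(P-F[0])@F[1]
    k=(q[:,0]>-.01)&(q[:,0]<.145)&(abs(q[:,1])<.036)&(q[:,2]>-.01)&(q[:,2]<.045);Q.append(P[k])
    r=fitshell(P[k],F[1][:,0],F[0]+.1*F[1][:,0]);a=((r[0]-F[0])@F[1]*1000).round(1);print(k.sum(),r[2].round(1),r[3].round(4),a)
    d=r[1];w=P-r[0];sx=w@d;rad=np.linalg.norm(w-np.outer(sx,d),axis=1);m=(rad<.0325)&(w[:,2]-sx*d[2]>0.0)&(abs(sx)<.14)
    print('axial extents rel O mm',(np.percentile(sx[m],[.3,1,2,98,99,99.7])*1000+a[0]).round(1))
a=t['color'][160:240,280:385,::-1];cv2.imwrite('pics/c8.png',cv2.resize(a,None,fx=7,fy=7,interpolation=cv2.INTER_CUBIC))
E
```

```text
clock: 20.15
tcp_pos: [0.4441, -0.1742, 0.3894]
tool_rot: [-3.115, -0.305, 0.103]
ft_force: [0.1, 0.6, -0.1]
opening: 0.0852
toolz [-0.066  0.004 -0.998] yaw 0.196 grasp [ 0.4339 -0.1736  0.2347] house [ 0.456 -0.175  0.564] op 0.0852 F [ 0.1  0.6 -0.1] t 20.15
clock: 20.55
tcp_pos: [0.4465, -0.1746, 0.3854]
tool_rot: [-3.057, -0.685, 0.107]
ft_force: [-0.0, 0.2, -1.0]
opening: 0.0853
toolz [-0.068 -0.008 -0.998] yaw 0.442 grasp [ 0.436  -0.1759  0.2308] house [ 0.458 -0.173  0.56 ] op 0.0853 F [-0.   0.2 -1. ] t 20.55
660 [11.1 27.9] 0.0017 [100.7  -1.5   1.3]
axial extents rel O mm [ -0.4  17.4  21.6 161.3 162.8 164.5]
614 [11.  27.7] 0.0014 [100.1   0.8   0.2]
axial extents rel O mm [ -0.4   1.2   3.3 161.2 162.2 163.7]
```

View pics/c8.png

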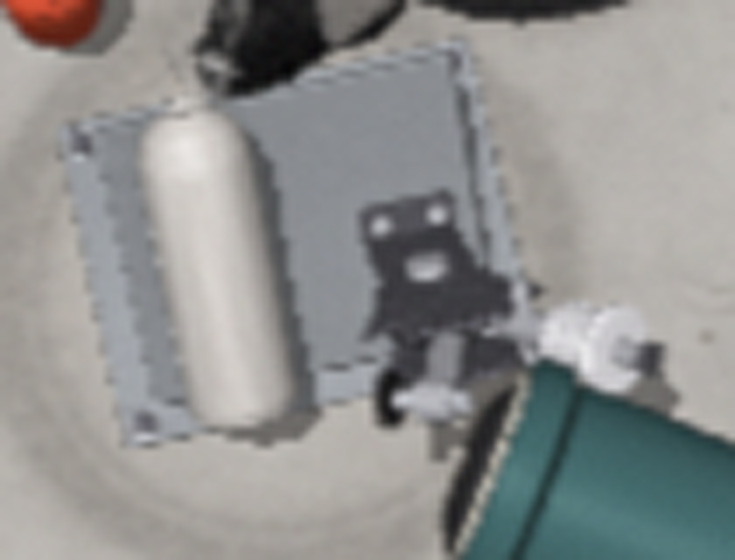

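```bash
python3 -m inch '[[[0,0,0,0.02,0.1],[0,0,0,0.02,0.1],[0,0,0,0,0.1],[0,0,0,0,0.1],[0,0,0,0,0.1],[0,0,0,0,0.1],[0,0,0,0,0.1],[0,0,0,0,0.05],[0,0,0,0,0]]]'; python3 st.py
```

```text
clock: 21.55
tcp_pos: [0.4486, -0.1716, 0.4245]
tool_rot: [2.569, 1.773, -0.105]
ft_force: [-0.4, -0.0, 0.1]
opening: 0.0853
toolz [-0.045 -0.053 -0.998] yaw 1.209 grasp [ 0.4416 -0.1798  0.2699] house [ 0.457 -0.162  0.599] op 0.0853 F [-0.4 -0.   0.1] t 21.55
```

```bash
python3 -m inch '[[[0,0.02,-0.003,0,-0.01],[0,0.025,-0.003,0,-0.01],[0,0.025,-0.003,0,0],[0,0.025,-0.003,0,0],[0,0.01,0,0,0],[0,0,0,0,0]]]'; python3 st.py
```

```text
clock: 22.15
tcp_pos: [0.5575, -0.1825, 0.4231]
tool_rot: [2.602, 1.73, -0.106]
ft_force: [-0.3, 0.0, 1.0]
opening: 0.085
toolz [-0.048 -0.05  -0.998] yaw 1.175 grasp [ 0.5501 -0.1903  0.2685] house [ 0.566 -0.174  0.598] op 0.085 F [-0.3  0.   1. ] t 22.15
```

```bash
python3 -m inch '[[[0,0,-0.003,-0.02,0],[0,0,0,-0.03,0],[0,0,0,-0.02,0],[0,0,0,-0.01,0],[0,0,0,0,0]]]'; python3 st.py
python3 - <<'E'
from h import *
s=snap('side','s9');t=snap('top','t9')
b=s['color'][140:270,270:400,::-1];a=t['color'][150:250,290:420,::-1]
cv2.imwrite('pics/c9.png',np.hstack([cv2.resize(a,(400,308)),cv2.resize(b,(400,400))[:308]]) if 0 else cv2.resize(b,(600,600)))
E
```

```text
clock: 22.65
tcp_pos: [0.5542, -0.1845, 0.3418]
tool_rot: [2.606, 1.725, -0.107]
ft_force: [-0.1, -0.1, -0.3]
opening: 0.0855
toolz [-0.049 -0.05  -0.998] yaw 1.17 grasp [ 0.5467 -0.1923  0.1872] house [ 0.563 -0.176  0.516] op 0.0855 F [-0.1 -0.1 -0.3] t 22.65
```

View pics/c9.png

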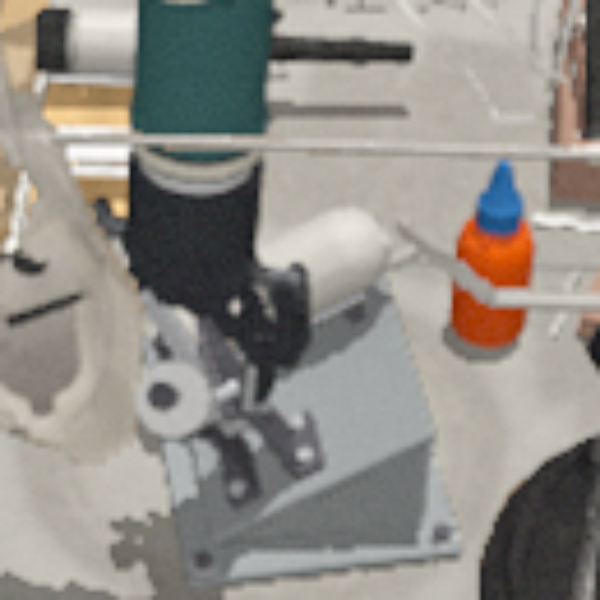

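```bash
python3 -m inch '[[[0,0.003,0,-0.007,0.01],[0,0,0,-0.005,0],[0.4,0,0,0,0],[0.6,0,0,0,0],[0.8,0,0,0,0],[1,0,0,0,0],[1,0,0,0,0]]]' 60; python3 st.py
```

```text
clock: 23.45
tcp_pos: [0.5593, -0.1853, 0.336]
tool_rot: [2.591, 1.734, -0.099]
ft_force: [-0.2, 0.3, -1.2]
opening: 0.0333
toolz [-0.04  -0.054 -0.998] yaw 1.18 grasp [ 0.5531 -0.1937  0.1813] house [ 0.566 -0.176  0.511] op 0.0333 F [-0.2  0.3 -1.2] t 23.45
```

```bash
python3 -m inch '[[[1,-0.0015,-0.004,0.0045,0],[1,-0.0015,-0.004,0.0045,0],[1,-0.001,-0.002,0.002,0],[1,0,0,0,0]]]'; python3 st.py
```

```text
clock: 23.85
tcp_pos: [0.5558, -0.1941, 0.3446]
tool_rot: [2.594, 1.735, -0.091]
ft_force: [2.9, 3.5, -7.0]
opening: 0.0332
toolz [-0.038 -0.048 -0.998] yaw 1.179 grasp [ 0.55   -0.2015  0.1899] house [ 0.562 -0.186  0.519] op 0.0332 F [ 2.9  3.5 -7. ] t 23.85
```

```bash
python3 -m inch '[[[1,-0.0025,0.0045,0.003,-0.03],[1,-0.003,0.005,0.003,-0.03],[1,-0.003,0.006,0.003,-0.03],[1,-0.003,0.006,0.003,-0.03],[1,0,0.002,0.001,-0.02],[1,0,0,0,0]]]'; python3 st.py
python3 - <<'E'
from h import *
s=snap('side','s10');t=snap('top','t10')
b=s['color'][140:270,270:400,::-1]
cv2.imwrite('pics/c10.png',cv2.resize(b,(600,600)))
E
```

```text
clock: 24.45
tcp_pos: [0.5474, -0.1727, 0.3577]
tool_rot: [2.708, 1.534, -0.081]
ft_force: [3.3, 2.0, -6.9]
opening: 0.0319
toolz [-0.031 -0.051 -0.998] yaw 1.031 grasp [ 0.5425 -0.1805  0.203 ] house [ 0.553 -0.164  0.532] op 0.0319 F [ 3.3  2.  -6.9] t 24.45
```

View pics/c10.png

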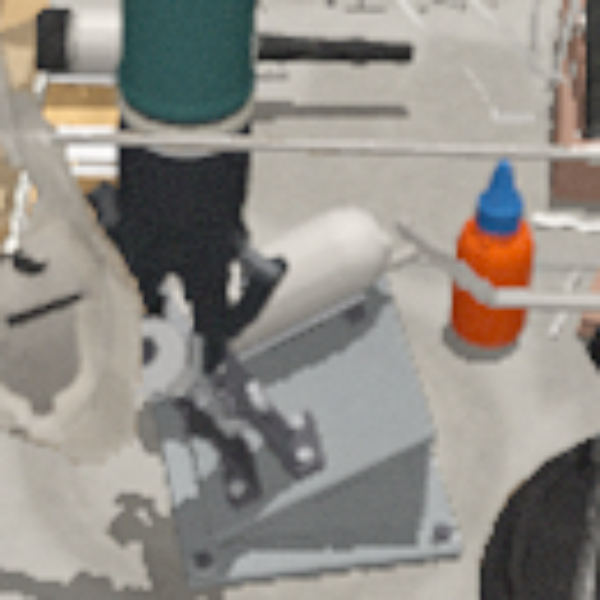

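```bash
cat > arc.py <<'E'
from model import *
F=frame((.525,-.0355,.0687),11)
def g(th,r=.118,u=.010,w=.001):
    a=np.radians(36)-th;d=F[1]@np.array([0,-np.sin(a),np.cos(a)])
    p=F[0]+F[1]@np.array([.042,-.106,.015])+r*d
    l=d*[1,1,0];L=np.linalg.norm(l);l/=L
    yaw=np.arctan2(-l[1],-l[0])
    return p-u*l+[0,0,w],yaw
E
python3 - <<'E'
from arc import *
from scipy.optimize import minimize_scalar
cur=np.array([.5425,-.1805,.203])
for s in(np.array([.55,-.2015,.1899]),cur):
    r=minimize_scalar(lambda t:np.linalg.norm(g(t)[0]-s),bounds=(-.1,1.2),method='bounded');print(r.x,r.fun,(g(r.x)[0]-s).round(4),g(r.x)[1])
th0=r.x;off=cur-g(th0)[0];p=cur;y=g(th0)[1]
for th in np.linspace(th0,1.082,19)[1:]:
    q,yy=g(th);print(round(th,3),(q+off-p).round(4),round(yy-y,3));p=q+off;y=yy
print(p)
E
```

```text
0.004550152370586521 0.0037303547006662468 [-0.0025  0.0007 -0.0027] 1.1847260989202568
0.2367694084263041 0.005278129294626061 [-0.0033  0.0006 -0.004 ] 0.9133192205329833
0.284 [-0.0014  0.0045  0.0018] -0.069
0.331 [-0.0013  0.0045  0.0015] -0.074
0.378 [-0.0012  0.0045  0.0013] -0.079
0.425 [-0.0011  0.0045  0.0011] -0.085
0.472 [-0.001   0.0045  0.0009] -0.09
0.519 [-0.001   0.0045  0.0007] -0.094
0.565 [-0.0009  0.0045  0.0004] -0.097
0.612 [-0.0009  0.0045  0.0002] -0.099
0.659 [-0.0009  0.0045 -0.    ] -0.1
0.706 [-0.0008  0.0045 -0.0003] -0.099
0.753 [-0.0008  0.0045 -0.0005] -0.096
0.8 [-0.0008  0.0045 -0.0007] -0.093
0.847 [-0.0007  0.0046 -0.0009] -0.088
0.894 [-0.0007  0.0046 -0.0012] -0.083
0.941 [-0.0006  0.0046 -0.0014] -0.078
0.988 [-0.0005  0.0046 -0.0016] -0.072
1.035 [-0.0004  0.0046 -0.0018] -0.067
1.082 [-0.0002  0.0046 -0.002 ] -0.062
[ 0.52749692 -0.09892353  0.20034537]
```

```bash
python3 -m inch '[[[1,-0.0014,0.0045,0.0018,-0.09],[1,-0.0013,0.0045,0.0015,-0.09],[1,-0.0012,0.0045,0.0013,-0.09],[1,-0.0011,0.0045,0.0011,-0.09],[1,-0.001,0.0045,0.0009,-0.09],[1,0,0,0,0]]]'; python3 st.py
python3 - <<'E'
from arc import *
from scipy.optimize import minimize_scalar
from scipy.spatial.transform import Rotation as R
s=ctrl.get_state();cur=s['tcp_pos']+.155*R.from_rotvec(s['tool_rot']).as_matrix()[:,2]
r=minimize_scalar(lambda t:np.linalg.norm(g(t)[0]-cur),bounds=(-.1,1.2),method='bounded');print(r.x,(cur-g(r.x)[0]).round(4),g(r.x)[1])
E
```

```text
clock: 25.15
tcp_pos: [0.5514, -0.1514, 0.379]
tool_rot: [2.971, 0.873, -0.04]
ft_force: [-0.3, -1.0, -0.1]
opening: -0.0001
toolz [-0.012 -0.05  -0.999] yaw 0.571 grasp [ 0.5495 -0.1592  0.2242] house [ 0.554 -0.143  0.554] op -0.0001 F [-0.3 -1.  -0.1] t 25.15
0.45307849722803045 [ 0.0159 -0.      0.019 ] 0.5526310965038163
```

```bash
python3 -m inch '[[[1,0,0,0.03,0],[1,0,0,0.04,0],[1,-0.02,-0.04,0.03,0],[1,-0.03,-0.05,0,0],[1,-0.03,-0.05,0,0]]]'; python3 st.py
python3 - <<'E'
from arc import *
s=snap('side','s11');t=snap('top','t11')
for th in(.3,):
    overlay(t,F,'pics/o11t.png',(280,385,160,230),7,th,8); overlay(s,F,'pics/o11s.png',(280,380,190,275),7,th,8)
E
```

```text
clock: 25.65
tcp_pos: [0.479, -0.2762, 0.4818]
tool_rot: [2.954, 0.91, -0.048]
ft_force: [0.5, -1.0, -0.7]
opening: 0.0003
toolz [-0.015 -0.057 -0.998] yaw 0.597 grasp [ 0.4767 -0.2851  0.3271] house [ 0.482 -0.266  0.657] op 0.0003 F [ 0.5 -1.  -0.7] t 25.65
```

View pics/o11t.png

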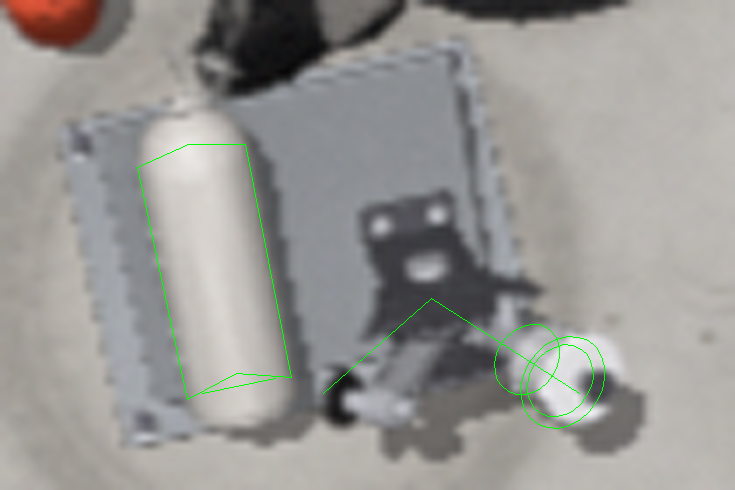

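View pics/o11s.png

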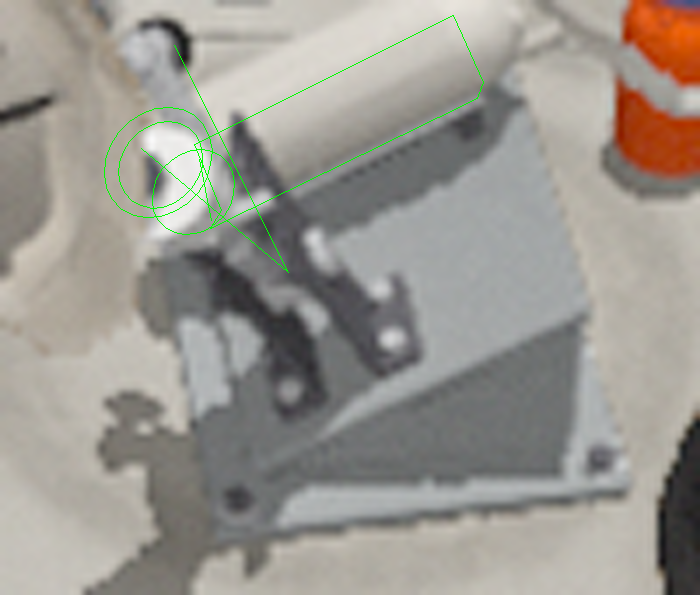

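```bash
python3 -m inch '[[[1,0.015,0.01,-0.02,-0.1],[1,0.02,0.01,-0.03,-0.1],[1,0.015,0.005,-0.03,-0.1],[1,0,0,-0.02,-0.1],[1,0,0,-0.015,0],[1,0,0,0,0]]]'; python3 st.py
```

```text
clock: 26.35
tcp_pos: [0.5263, -0.2568, 0.3673]
tool_rot: [3.076, 0.283, -0.07]
ft_force: [-1.0, 0.4, 0.1]
opening: -0.0
toolz [-0.04  -0.056 -0.998] yaw 0.182 grasp [ 0.5201 -0.2654  0.2127] house [ 0.533 -0.247  0.542] op -0.0 F [-1.   0.4  0.1] t 26.35
```

```bash
python3 -m inch '[[[1,0.007,0,-0.011,0],[1,0,0.01,0,0],[1,0,0.01,0,0],[1,0,0.01,0,0],[1,0,0.01,0,0],[1,0,0.01,0,0]]]'; python3 st.py
python3 - <<'E'
from h import *
s=snap('side','s12');t=snap('top','t12')
b=s['color'][150:270,270:390,::-1];cv2.imwrite('pics/c12.png',cv2.resize(b,(600,600)))
E
```

```text
clock: 26.95
tcp_pos: [0.5333, -0.2093, 0.3629]
tool_rot: [3.055, 0.293, -0.069]
ft_force: [-8.7, -18.3, 8.1]
opening: -0.0
toolz [-0.038 -0.076 -0.996] yaw 0.189 grasp [ 0.5275 -0.2211  0.2085] house [ 0.54  -0.196  0.537] op -0.0 F [ -8.7 -18.3   8.1] t 26.95
```

View pics/c12.png

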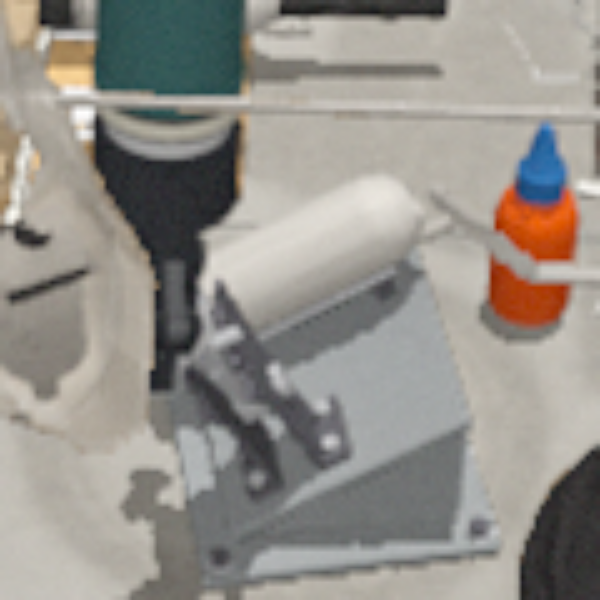

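Run:
```python
from arc import *
t=dict(np.load('/tmp/t12.npz'));overlay(t,F,'pics/o12t.png',(280,385,160,230),7,.3,8)
```

```text
(no output)
```

View pics/o12t.png

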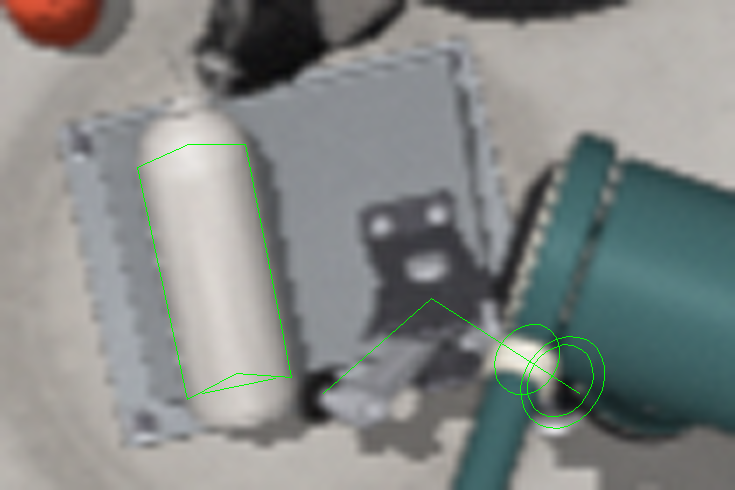

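```bash
python3 -m inch '[[[1,0,0.008,0.002,0],[1,0,0.008,0.001,0],[1,0,0.008,0,0],[1,0,0.008,0,0]]]'; python3 st.py
```

```text
clock: 27.45
tcp_pos: [0.5327, -0.177, 0.3719]
tool_rot: [3.044, 0.294, -0.061]
ft_force: [-0.9, -3.3, 0.2]
opening: -0.0003
toolz [-0.031 -0.086 -0.996] yaw 0.191 grasp [ 0.5279 -0.1904  0.2176] house [ 0.538 -0.162  0.546] op -0.0003 F [-0.9 -3.3  0.2] t 27.45
```

```bash
python3 -m inch '[[[1,-0.004,0.008,-0.003,0],[1,-0.003,0.008,-0.004,0],[1,-0.002,0.008,-0.004,0],[1,0,0.008,-0.004,0]]]'; python3 st.py
python3 - <<'E'
from arc import *
t=snap('top','t13');overlay(t,F,'pics/o13t.png',(280,385,160,230),7,.7,8)
s=snap('side','s13');overlay(s,F,'pics/o13s.png',(280,380,180,265),7,.7,8)
E
```

```text
clock: 27.85
tcp_pos: [0.5249, -0.1433, 0.3624]
tool_rot: [3.035, 0.296, -0.042]
ft_force: [-0.5, -7.2, 5.5]
opening: -0.0004
toolz [-0.019 -0.094 -0.995] yaw 0.193 grasp [ 0.522  -0.1579  0.2081] house [ 0.528 -0.127  0.537] op -0.0004 F [-0.5 -7.2  5.5] t 27.85
```

View pics/o13t.png

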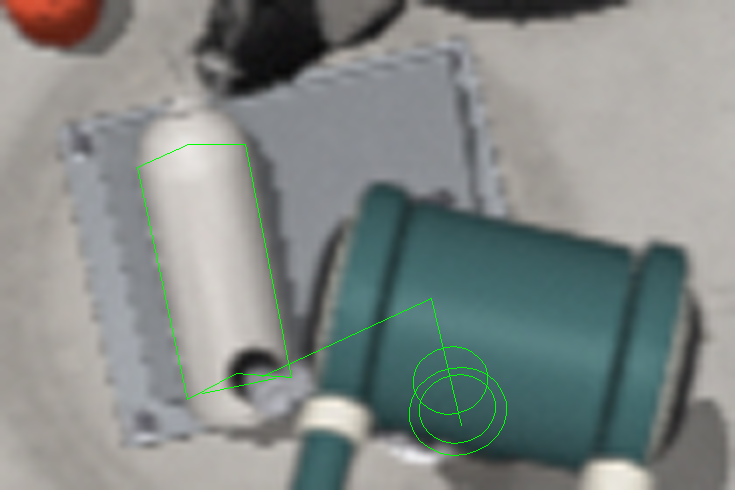

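View pics/o13s.png

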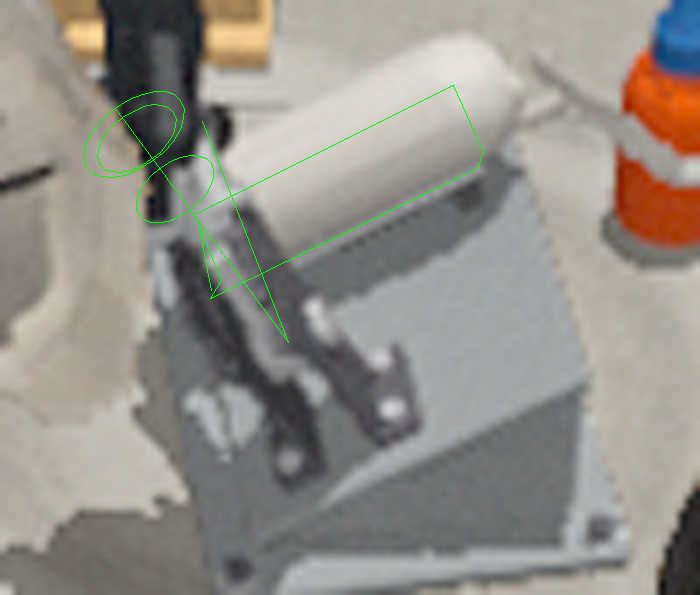

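```bash
python3 -m inch '[[[1,-0.001,0.007,-0.004,0],[1,0,0.007,-0.003,0],[1,0,0.006,-0.002,0]]]'; python3 st.py
python3 - <<'E'
from arc import *
t=snap('top','t14');overlay(t,F,'pics/o14t.png',(280,385,160,230),7,1.082,0)
E
```

```text
clock: 28.25
tcp_pos: [0.5243, -0.124, 0.3574]
tool_rot: [3.03, 0.297, -0.042]
ft_force: [0.6, 0.4, 0.7]
opening: -0.0003
toolz [-0.018 -0.099 -0.995] yaw 0.194 grasp [ 0.5215 -0.1393  0.2031] house [ 0.527 -0.107  0.531] op -0.0003 F [0.6 0.4 0.7] t 28.25
```

View pics/o14t.png

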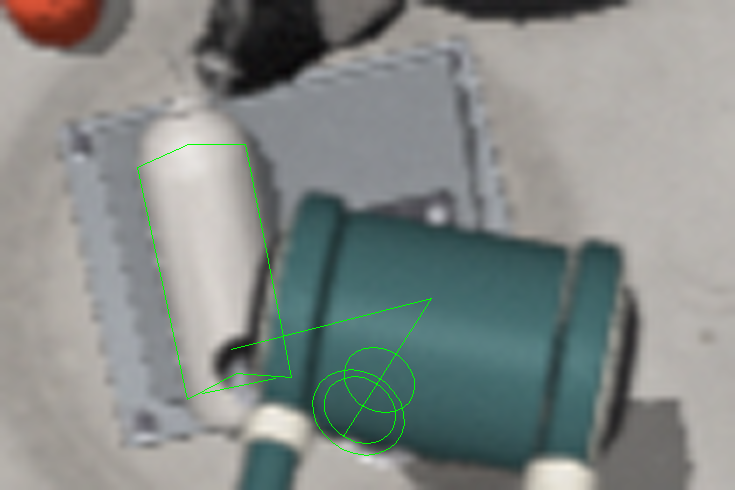

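```bash
python3 -m inch '[[[1,0,0.007,-0.002,0],[1,0,0.007,0,0],[1,0,0.005,0,0]]]'; python3 st.py
python3 - <<'E'
from arc import *
t=snap('top','t15');overlay(t,F,'pics/o15t.png',(280,385,160,230),7,1.082,0)
E
```

```text
clock: 28.6
tcp_pos: [0.5239, -0.1084, 0.3536]
tool_rot: [3.013, 0.301, -0.048]
ft_force: [-0.8, -25.2, 1.3]
opening: -0.0001
toolz [-0.02  -0.115 -0.993] yaw 0.197 grasp [ 0.5207 -0.1262  0.1996] house [ 0.527 -0.088  0.527] op -0.0001 F [ -0.8 -25.2   1.3] t 28.6
```

View pics/o15t.png

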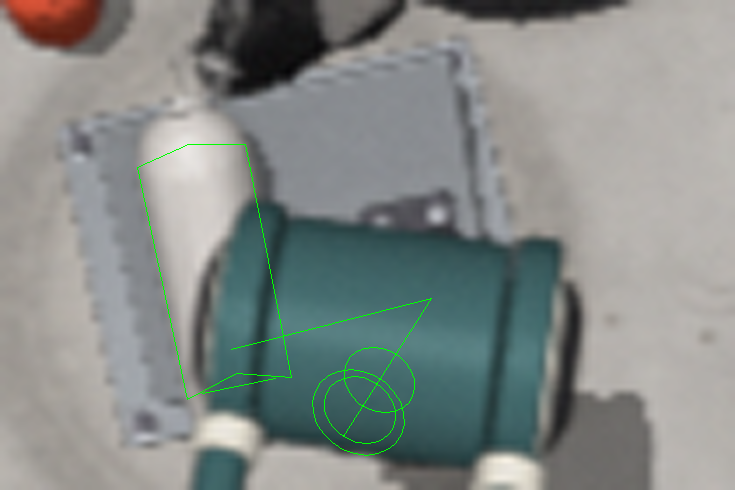

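```bash
python3 -m inch '[[[1,0,-0.01,0,0],[1,0,-0.02,0.01,0],[1,0,-0.03,0.03,0],[1,-0.02,-0.04,0.02,0],[1,-0.03,-0.05,0,0],[1,-0.03,-0.05,0,0],[1,0,0,0,0]]]'; python3 st.py
python3 - <<'E'
from arc import *
t=snap('top','t16');overlay(t,F,'pics/o16t.png',(280,385,160,230),6,1.082,0)
s=snap('side','s16');overlay(s,F,'pics/o16s.png',(280,380,170,265),6,1.082,0)
cv2.imwrite('pics/s16c.png',cv2.resize(s['color'][170:265,280:380,::-1],None,fx=6,fy=6,interpolation=cv2.INTER_CUBIC))
E
```

```text
clock: 29.35
tcp_pos: [0.4485, -0.2966, 0.4071]
tool_rot: [3.024, 0.31, -0.061]
ft_force: [-0.2, 0.7, 0.0]
opening: 0.0002
toolz [-0.03  -0.105 -0.994] yaw 0.202 grasp [ 0.4439 -0.3129  0.253 ] house [ 0.454 -0.278  0.581] op 0.0002 F [-0.2  0.7  0. ] t 29.35
```

View pics/o16t.png

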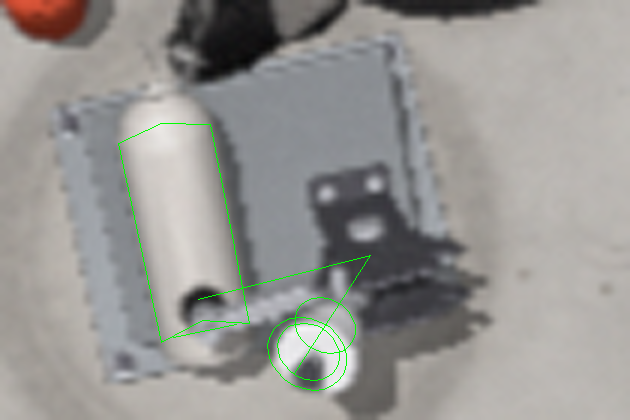

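View pics/o16s.png

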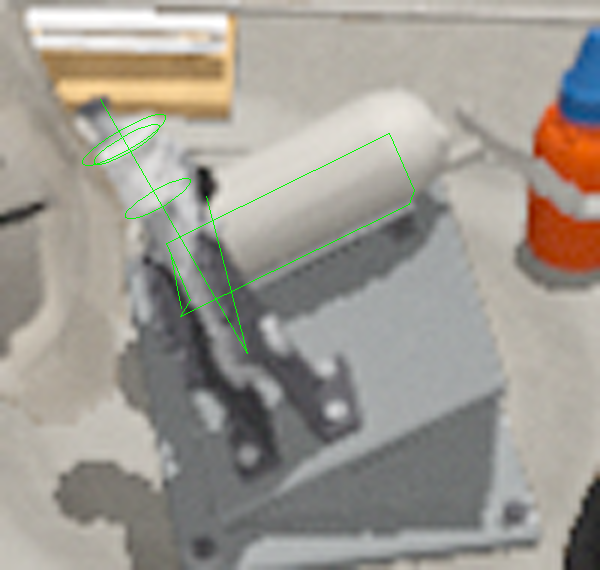

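View pics/s16c.png

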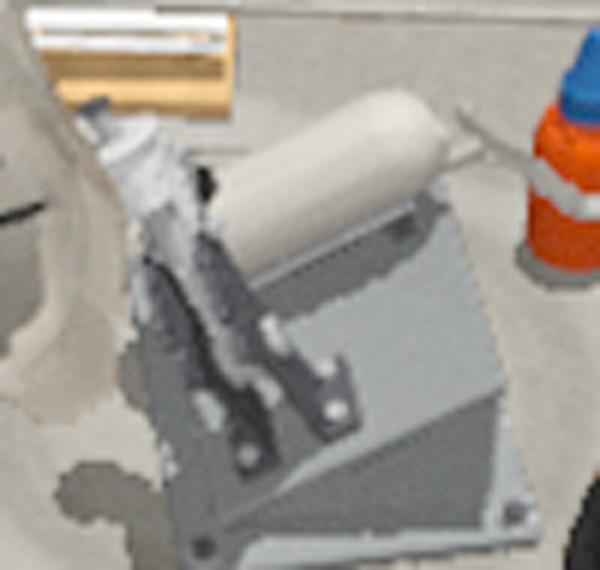

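```bash
cat > lev.py <<'E'
from arc import *
from scipy.optimize import least_squares
def meas(tags,th0):
    for tg in tags:
        P=cloud(dict(np.load(f'/tmp/{tg}.npz'))).reshape(-1,3);q=(P-F[0])@F[1]*1000-[42,-106,15]
        best=None
        for th in np.arange(th0-.12,th0+.121,.01):
            a=np.radians(36)-th;d=np.array([0,-np.sin(a),np.cos(a)])
            r=q@d;n=np.linalg.norm(q-np.outer(r,d)-[0,0,0],axis=1)
            k=(r>112)&(r<140)&(n<26)&(n>9); # flange region
            rr=r[k]
            if len(rr)<20: continue
            h,e=np.histogram(rr,bins=np.arange(112,141,2));j=h.argmax()
            if best is None or h.max()>best[0]: best=(h.max(),th,e[j]+1,len(rr),np.percentile(rr,[50,80,90]).round(1),h)
        print(tg,best)
E
python3 - <<'E'
from lev import *
meas(['top0','side0'],0.);meas(['t11','s11'],.25);meas(['t16','s16'],1.06)
E
```

```text
top0 (np.int64(31), np.float64(-0.020000000000000046), np.int64(125), 85, array([125. , 126.7, 127.8]), array([ 7,  2,  4,  0,  0, 17, 31, 17,  7,  0,  0,  0,  0,  0]))
side0 (np.int64(48), np.float64(0.009999999999999953), np.int64(127), 162, array([127.3, 129.8, 130.7]), array([ 0,  0,  0,  0,  3, 19, 29, 48, 32, 22,  8,  1,  0,  0]))
t11 (np.int64(30), np.float64(0.18000000000000005), np.int64(133), 102, array([132.5, 134.8, 135.9]), array([ 5,  4,  3,  7,  2,  1,  2,  1,  2, 15, 30, 20,  9,  1]))
s11 (np.int64(33), np.float64(0.2300000000000001), np.int64(135), 123, array([134.5, 137. , 138.4]), array([ 8,  4,  5,  1,  4,  1,  0,  0,  2, 12, 19, 33, 16, 18]))
t16 (np.int64(32), np.float64(1.0500000000000003), np.int64(127), 95, array([125.6, 127.6, 128.4]), array([ 0,  5,  0,  1,  4, 15, 26, 32, 10,  1,  1,  0,  0,  0]))
s16 (np.int64(23), np.float64(1.0100000000000002), np.int64(127), 71, array([123.9, 126.5, 127.3]), array([ 7,  5,  9,  6,  4,  5, 10, 23,  2,  0,  0,  0,  0,  0]))
```

```bash
python3 -m inch '[[[1,-0.03,-0.04,0.02,0],[1,-0.02,-0.04,0.02,0],[1,0,0,0,0],[1,0,0,0,0],[1,0,0,0,0]]]'
python3 - <<'E'
from lev import *
from shell import fitshell
s=snap('side','s17');t=snap('top','t17');meas(['t17','s17'],1.06)
for c in(s,t):
    P=cloud(c).reshape(-1,3);q=(P-F[0])@F[1]
    k=(q[:,0]>.065)&(q[:,0]<.145)&(abs(q[:,1])<.036)&(q[:,2]>-.01)&(q[:,2]<.04)
    r=fitshell(P[k],F[1][:,0],F[0]+.1*F[1][:,0]);a=((r[0]-F[0])@F[1]*1000).round(1)
    w=P-r[0];d=r[1];sx=w@d;rad=np.linalg.norm(w-np.outer(sx,d),axis=1);m=(rad<.0325)&(w[:,2]-sx*d[2]>0)&(abs(sx)<.14)
    print(r[2].round(1),a,(np.percentile(sx[m],[.3,1,98,99,99.7])*1000+a[0]).round(1))
for tg in('top0','t17'):
    P=cloud(dict(np.load(f'/tmp/{tg}.npz')))[200:252,205:230].reshape(-1,3);q=P[(P[:,2]>.055)&(P[:,2]<.1)];print(tg,q.min(0).round(3),q.max(0).round(3))
a=t['color'][150:250,200:400,::-1];cv2.imwrite('pics/c17.png',cv2.resize(a,None,fx=4,fy=4,interpolation=cv2.INTER_CUBIC))
E
```

```text
clock: 29.95
tcp_pos: [0.4064, -0.3647, 0.4409]
tool_rot: [3.036, 0.33, -0.061]
ft_force: [-0.1, 0.1, 0.3]
opening: 0.0001
t17 (np.int64(37), np.float64(1.04), np.int64(125), 93, array([125.5, 127.8, 128.3]), array([ 3,  3,  1,  0,  3,  9, 37, 23, 14,  0,  0,  0,  0,  0]))
s17 (np.int64(21), np.float64(1.0100000000000002), np.int64(127), 75, array([123.5, 126.8, 127.2]), array([ 9,  4,  8,  7,  4,  6, 14, 21,  0,  0,  1,  0,  1,  0]))
[10.7 27. ] [100.7  -2.    1.2] [1.000e-01 2.600e+00 1.624e+02 1.636e+02 1.643e+02]
[10.4 27.6] [100.1   0.2   0.2] [ -0.9   1.2 160.5 161.9 163.6]
top0 [0.404 0.297 0.055] [0.593 0.349 0.088]
t17 [0.404 0.297 0.055] [0.593 0.349 0.087]
```

View pics/c17.png

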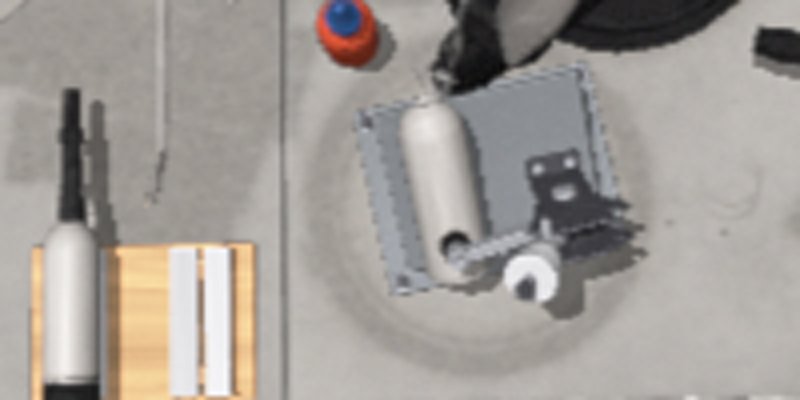

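```bash
python3 -c "
from bench import ctrl;print(ctrl.finish_job())"
```

```text
the job is handed in; nothing more can be done
None
```

I laid the bare shell in the cradle, nipple end up and mouth down on the lip, and let go. Then I swung the clamp lever over onto it, and the collar dropped into the other notch. I handed the job in at about 30 s of the 51 s.

**Not as first planned:**
- I set the shell back in its trough once and regripped it nearer the mouth, to keep the wrist clear of the object hanging behind the stand.
- The fingers slipped off the collar part-way through the swing. By then the pin was out of its notch and riding on the rim, so I pushed the lever the rest of the way with closed fingers. The highest wrist force I read there was about 25 N.

**Last checks, with the arm clear:**
- **Shell:** it lies at 27–27.6° slope with its mouth within about 3 mm of the lip. The clamp pad is on top of it.
- **Collar:** the flange stands 125–127 mm from the pivot. That matches its starting home position; on the rim it read 133–135 mm.
- **Assembled cup:** it has not moved.
- **Lever angle (disagrees):** the depth fit gave 1.01–1.04 rad, short of the nominal 1.082. I put this down to camera and fit error, because the collar is home and it can only drop that far in a notch.

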